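Load the egg cooker and set its timer

ROBOT

A 6-joint arm with a two-finger parallel gripper is mounted at the origin on the work surface. World frame = base frame: x ahead of the robot, y to its left, z up, the work surface at z = 0. Lengths are in m, angles in rad, forces in N, time in s.
With the tool pointing down it reaches from about 0.375 to 0.825 m from the base axis. Payload 5.5 kg.
Tool frame: the origin (TCP) lies between the finger pads, 19 mm behind the fingertips; this is the grasp point; z points along the fingers, y is the line along which they close (so a half turn about z gives the same grasp; the last joint's range is limited). The gripper opens to 85 mm and grips with 20 to 120 N. Pads are 22 mm wide; open, the fingers measure 114 mm over their backs; the gripper's body (76 mm by 85 mm) begins 54 mm behind the grasp point. The pads swing forward as they close: fully open they stand 13 mm farther back than shut.
Start: joints at [0, 0.314, -0.047, 1.21, 0, 1.571], TCP at [0.6, -0, 0.25] pointing down, gripper open.
Joint ranges: [-2.67, 2.67], [-0.69, 1.73], [-1.03, 1.25], [-2.08, 2.16], [-1.42, 1.45], [-3.14, 3.14]. Speed limits (rad/s): [2.39, 2.39, 3.01, 3.14, 3.14, 3.14].

INTERFACE

Orientations are given as a unit quaternion [w, x, y, z].
In Python, from workcell import arm gives the robot as it stands.
- The arm moves only by the tool servo_tool, never from a script. Its argument "increments" is a list that holds one entry, the list of rows, each a list of 5 numbers: the opening, from -1 (shut) to 1 (fully open), then the shift along the tool's x, y, z scaled (see below), then the turn about the tool's z scaled (see below). In form: [[[fingers, tx, ty, tz, spin], ...]]. A call has 1 to 12 rows; each row is the pose to reach, as a shift and turn from the pose commanded when the call began, along the tool's axes at that moment; what a row does not reach only later rows make up. The controller multiplies each number of a shift by 0.8 m and each number of a turn by pi/4 rad. A row lasts 1/12 s, in which the tool goes at most 41.7 mm and 7.16 degrees, less where a joint would pass 70% of its speed; a pose out of reach is approached as far as the arm can. A call with a number of a shift or a turn outside -1 to 1 is refused whole. A call with a gripper value outside its range is refused whole. The fingers move at their own pace and stop on an object; "newtons" is the grip in N (left out, the last holds). Time passes only in rows, so rows that repeat a pose let the fingers close. It gives the time, the measured TCP pose, the force, the opening and the grip force at its end, in the units of the state.
- arm.state(): the state, without advancing time (a new reading comes with each control period).
- arm.grab_frame(name): name is "scene" or "side" or "wrist"; returns a dict with "frame" (480x640x3 uint8, red, green, blue), "mtx" (3x3 intrinsics, pixels), "dist" ([k1, k2, p1, p2, k3] as OpenCV has them; the pictures are not rectified), "R" (3x3) and "t" (3): a world point X has camera coordinates R X + t. Camera axes: x right, y down, z forward; pixel columns grow to the right and rows downward; lengths in m; the calibration is good to about 2 mm. A picture is of the moment at which its call begins. There is no depth.
- arm.job_done(): hands the job in; it is judged then, once.
Trained networks look in the newest picture that a camera, given by its name, has taken for a name from the list of things; names that differ only in an ending like _2 or _b are one class to them, and where a whole thing is asked for, a point or a joint stands for the part that bears it (a point fixed in the world has none). Each returns a list of dicts, best first, with "confidence" (0 to 1); they miss things now and then, are a little off and sometimes report something else, mostly with a low value. They report only what shows in the picture. A call takes as long as a camera call. They do not tell look-alikes from the thing itself.
- arm.recognise(camera, query): "box" ([centre column, centre row, width, height] in pixels, round what is visible of it).
- arm.cut_out(camera, query): "mask" (480x640 bool, what is visible of it) and "box" ([centre column, centre row, width, height] in pixels, round what is visible of it).
- arm.spot_point(camera, query): "location" ([column, row] in pixels: a listed point, or the origin of a listed thing).
The state is a dict: "clock": time; "joint_pos": joint angles; "joint_vel": joint speeds; "effort": joint torques, N m; "ee_pos": TCP position; "ee_rot": TCP orientation; "ft_force": force on the tool from outside, world axes, zero at the start; "wrist_torque": the same for the moment, N m; "grip_width": opening from 0.0 (shut) to 1.0 (fully open); "grip_force": force on a finger pad.
Only numpy, scipy, OpenCV 4.12 (cv2) and the standard library are available. Lean on these libraries where they do the work, as an engineer would, in place of code of your own. Each camera call takes 0.05 s, during which the arm holds its last target. There are 200 camera calls.

TASK

Take the domed lid off the egg cooker and rest it on the cork mat, then put every egg from the tray into the cooker, each in a cup of its own (standing or lying does not matter). Then put the lid back properly seated on the cooker and last of all turn the timer dial to the long thick mark, and leave the other things on the counter where they are.

Things in the scene. Friction and masses are not known exactly. Their poses are not given: they have to be found in the camera images.
- cooker: egg cooker, fixed: round white base 212 mm across, 38 mm high; on it a dark plate 180 mm across, top 50 mm up, with five steel cups; the flat ring around the plate (38 mm up) is the ledge for the lid's rim. A white box (130 mm wide, 50 mm high) with the dial sticks out to local -x, to 230 mm from the centre. Origin: centre of the round base on the counter, z up.
- seat0 (a point): centre of the mouth of a cooker cup, 60 mm above the counter, 60 mm from the cooker's centre, 0 degrees counterclockwise (from above) from its +x. Cup: 30 mm bore, 38 mm outside, 10 mm high. A standing egg settles with its origin about 19 mm above this point, a lying one about 15 mm.
- seat1 (a point): centre of the mouth of a cooker cup, 60 mm above the counter, 60 mm from the cooker's centre, 72 degrees counterclockwise (from above) from its +x. Cup: 30 mm bore, 38 mm outside, 10 mm high. A standing egg settles with its origin about 19 mm above this point, a lying one about 15 mm.
- seat2 (a point): centre of the mouth of a cooker cup, 60 mm above the counter, 60 mm from the cooker's centre, 144 degrees counterclockwise (from above) from its +x. Cup: 30 mm bore, 38 mm outside, 10 mm high. A standing egg settles with its origin about 19 mm above this point, a lying one about 15 mm.
- seat3 (a point): centre of the mouth of a cooker cup, 60 mm above the counter, 60 mm from the cooker's centre, 216 degrees counterclockwise (from above) from its +x. Cup: 30 mm bore, 38 mm outside, 10 mm high. A standing egg settles with its origin about 19 mm above this point, a lying one about 15 mm.
- seat4 (a point): centre of the mouth of a cooker cup, 60 mm above the counter, 60 mm from the cooker's centre, 288 degrees counterclockwise (from above) from its +x. Cup: 30 mm bore, 38 mm outside, 10 mm high. A standing egg settles with its origin about 19 mm above this point, a lying one about 15 mm.
- lid: loose domed metal lid, 196 mm across, 83 mm high, wall 4 mm, 220 g; drops over the raised plate with 4 mm play all round, any yaw. Origin: centre of its open rim plane (seated: 38 mm above the counter), z up. Black bar handle on top: 70 mm along its x, 16 mm wide (y), 83 to 114 mm above the origin; grip from above across the width, TCP 104 mm above the origin.
- mat: round cork mat, fixed, 230 mm across, 6 mm thick; origin at the centre of its underside, on the counter
- tray: white stoneware egg tray, fixed, 140 mm (x) by 186 mm (y); six cups (30 mm bore, 38 mm outside, rims 25 mm above the counter) at x = -40 and +40 mm, y = -62, 0 and +62 mm of its frame. Origin: centre of its underside. Eggs in it are best gripped with the fingers closing along the tray's x.
- egg1: brown hen's egg, 42 mm thick, 57 mm long, 60 g; 3 to 5 are present (absent: None from the start). Origin: on its axis at its thickest point, 27 mm from the blunt and 30 mm from the pointed end; its z is the long axis, towards the pointed end. At first it stands blunt end down in a cup of the tray, origin about 43 mm above the counter.
- egg2: brown hen's egg, 42 mm thick, 57 mm long, 60 g; 3 to 5 are present (absent: None from the start). Origin: on its axis at its thickest point, 27 mm from the blunt and 30 mm from the pointed end; its z is the long axis, towards the pointed end. At first it stands blunt end down in a cup of the tray, origin about 43 mm above the counter.
- egg3: brown hen's egg, 42 mm thick, 57 mm long, 60 g; 3 to 5 are present (absent: None from the start). Origin: on its axis at its thickest point, 27 mm from the blunt and 30 mm from the pointed end; its z is the long axis, towards the pointed end. At first it stands blunt end down in a cup of the tray, origin about 43 mm above the counter.
- egg4: brown hen's egg, 42 mm thick, 57 mm long, 60 g; 3 to 5 are present (absent: None from the start). Origin: on its axis at its thickest point, 27 mm from the blunt and 30 mm from the pointed end; its z is the long axis, towards the pointed end. At first it stands blunt end down in a cup of the tray, origin about 43 mm above the counter.
- egg5: brown hen's egg, 42 mm thick, 57 mm long, 60 g; 3 to 5 are present (absent: None from the start). Origin: on its axis at its thickest point, 27 mm from the blunt and 30 mm from the pointed end; its z is the long axis, towards the pointed end. At first it stands blunt end down in a cup of the tray, origin about 43 mm above the counter.
- dial (a joint): angle of the timer dial, 0 to 2.8 rad, growing clockwise seen from above; starts between 0.1 and 0.9, stays where left (friction 0.03 N m). At 0 its white pointer line points to the cooker's -x. Black marks on the box around it every 0.35 rad from 0.35 to 2.45: six short thin ones (9 mm), and the long thick one (20 mm) at 1.75 rad.
- dial_grip (a point): point on the dial's axis at the height to grip, 87 mm above the counter, 160 mm from the cooker's centre to its local -x. The dial has a black bar grip, 46 mm long, 14 mm wide, top 94 mm above the counter, over a 48 mm disc; the white pointer line is on one half of the bar's top and runs along the bar.
- mug: blue-glazed mug, 80 mm wide, 90 mm tall; not part of the job, leave it. Origin: centre of its underside, on the counter
- shaker: small glass salt shaker, 42 mm wide, 75 mm tall; not part of the job, leave it. Origin: centre of its underside, on the counter
- jar: amber glass jar, 60 mm wide, 100 mm tall; not part of the job, leave it. Origin: centre of its underside, on the counter
Mind the look-alikes: they are no part of the job. Leave any blue or turquoise look-alike of the egg1 alone.

How it is judged:
On the way, in this order (a step that is already met when the one before it is completed fails the run):
1. the lid rests on the cork mat, let go (horizontal distance between lid and mat below 0.06 m and height (world z) of lid below 0.015 m and angle between lid's own z axis and vertical below 0.1 rad and contact force between the fingers and lid below 0.2 N), for 0.2 s.
2. every egg is in a cup of the cooker ((horizontal distance between egg1 and seat0 below 0.012 m or horizontal distance between egg1 and seat1 below 0.012 m or horizontal distance between egg1 and seat2 below 0.012 m or horizontal distance between egg1 and seat3 below 0.012 m or horizontal distance between egg1 and seat4 below 0.012 m) and z of egg1 in the frame of cooker between 0.066 and 0.092 m and (horizontal distance between egg2 and seat0 below 0.012 m or horizontal distance between egg2 and seat1 below 0.012 m or horizontal distance between egg2 and seat2 below 0.012 m or horizontal distance between egg2 and seat3 below 0.012 m or horizontal distance between egg2 and seat4 below 0.012 m) and z of egg2 in the frame of cooker between 0.066 and 0.092 m and (horizontal distance between egg3 and seat0 below 0.012 m or horizontal distance between egg3 and seat1 below 0.012 m or horizontal distance between egg3 and seat2 below 0.012 m or horizontal distance between egg3 and seat3 below 0.012 m or horizontal distance between egg3 and seat4 below 0.012 m) and z of egg3 in the frame of cooker between 0.066 and 0.092 m and (horizontal distance between egg4 and seat0 below 0.012 m or horizontal distance between egg4 and seat1 below 0.012 m or horizontal distance between egg4 and seat2 below 0.012 m or horizontal distance between egg4 and seat3 below 0.012 m or horizontal distance between egg4 and seat4 below 0.012 m) and z of egg4 in the frame of cooker between 0.066 and 0.092 m and (horizontal distance between egg5 and seat0 below 0.012 m or horizontal distance between egg5 and seat1 below 0.012 m or horizontal distance between egg5 and seat2 below 0.012 m or horizontal distance between egg5 and seat3 below 0.012 m or horizontal distance between egg5 and seat4 below 0.012 m) and z of egg5 in the frame of cooker between 0.066 and 0.092 m), for 0.2 s.
3. the lid is seated on the cooker's ledge (horizontal distance between lid and cooker below 0.009 m and z of lid in the frame of cooker between 0.034 and 0.0415 m and angle between lid's own z axis and vertical below 0.05 rad and contact force between the fingers and lid below 0.2 N), for 0.2 s.
4. the dial points to the long thick mark (value of joint dial between 1.63 and 1.87 rad), for 0.2 s.
At the end, for the whole second after the job is handed in: Every egg present is in a cup (origin within 12 mm of its centre sideways, 66 to 92 mm above the counter), the lid is level on the ledge (within 9 mm of the cooker's centre, rim 34 to 41.5 mm up, tilt under 0.05 rad), the dial is within 0.12 rad of the long mark (1.75); all released, the lid still (all of step 2 and all of step 3 and all of step 4 and linear speed of lid below 0.02 m/s); the robot touches nothing.
It fails at once if a bystander is moved more than 50 mm (distance of any of mug, shaker, jar from where it was at the start of the episode above 0.05 m).
Of egg1, egg2, egg3, egg4, egg5 only 3 to 5 are there at a start; the rules pass over those that are not, and their reading is None.
At some moment in a run one of lid may be knocked a few centimetres aside while the robot is not near it.
Once in a run the grip may slacken for a moment while it holds something.
It also fails if it takes over 210 s, if anything falls off the work surface, if the arm or the gripper's body presses on something with over 40 N, if the wrist force passes 120 N, or if a joint passes its speed limit or range.

## Working session

There is one attempt and no reset: what is moved stays moved. The work goes in short steps, Python scripts to look and compute and a tool call to move; the robot and the scene stay as the last step left them, time stands still between calls to the robot, and variables do not carry over. Pictures are saved under pics/ and viewed, at most 14 in all, crops included, and the job is handed in when it is done.

Besides the shell and the picture viewer there is one more tool, called as a command line: name --argument value ..., lists and objects as JSON in quotes. servo_tool: Moves the arm, as the interface text tells. Its arguments: {"type":"object","properties":{"increments":{"type":"array"},"newtons":{"type":"number"}},"required":["increments"]}

```bash
mkdir -p pics; ls
cat > h.py <<'E'
import numpy as np, cv2
from workcell import arm
def grab(n,name=None):
    f=arm.grab_frame(n)
    if name: cv2.imwrite('pics/'+name,cv2.cvtColor(f['frame'],cv2.COLOR_RGB2BGR))
    return f
def ray(f,px):
    K,d,R,t=[np.array(f[k],float) for k in('mtx','dist','R','t')]
    u=cv2.undistortPoints(np.array(px,float).reshape(1,1,2),K,d).ravel()
    return -R.T@t, R.T@np.array([u[0],u[1],1])
def at_z(f,px,z):
    o,v=ray(f,px); return o+v*(z-o[2])/v[2]
def tri(obs):
    A=np.zeros((3,3));b=np.zeros(3)
    for f,px in obs:
        o,v=ray(f,px);v=v/np.linalg.norm(v);P=np.eye(3)-np.outer(v,v);A+=P;b+=P@o
    return np.linalg.solve(A,b)
def proj(f,X):
    R=np.array(f['R'],float);r,_=cv2.Rodrigues(R)
    return cv2.projectPoints(np.array(X,float).reshape(-1,1,3),r,np.array(f['t'],float),np.array(f['mtx'],float),np.array(f['dist'],float))[0].reshape(-1,2)
E
python3 - <<'E'
from h import *
np.set_printoptions(precision=3,suppress=True)
a=grab('scene','scene0.png'); 
for q in ['cooker','lid','mat','tray','egg1','dial_grip','mug','shaker','jar','seat0']:
    r=arm.spot_point('scene',q); print(q,[(np.round(x['location']).tolist(),round(x['confidence'],2)) for x in r[:8]])
b=grab('side','side0.png')
for q in ['cooker','lid','mat','tray','egg1','dial_grip']:
    r=arm.spot_point('side',q); print(q,[(np.round(x['location']).tolist(),round(x['confidence'],2)) for x in r[:8]])
for f in(a,b): print(-np.array(f['R']).T@f['t'],np.array(f['R'])[2])
print(arm.state())
E
```

```text
pics
cooker []
lid [([287.0, 263.0], 0.86), ([431.0, 307.0], 0.29)]
mat [([298.0, 206.0], 0.86)]
tray [([420.0, 352.0], 0.65)]
egg1 [([392.0, 316.0], 0.93), ([435.0, 306.0], 0.91), ([435.0, 273.0], 0.79), ([456.0, 357.0], 0.7), ([465.0, 301.0], 0.68), ([402.0, 341.0], 0.59)]
dial_grip [([356.0, 231.0], 0.78)]
mug [([335.0, 415.0], 0.66)]
shaker [([286.0, 380.0], 0.72)]
jar [([212.0, 255.0], 0.94)]
seat0 []
cooker []
lid [([222.0, 331.0], 0.73), ([297.0, 245.0], 0.66), ([224.0, 376.0], 0.52)]
mat [([365.0, 196.0], 0.8), ([361.0, 237.0], 0.36), ([222.0, 331.0], 0.18)]
tray [([343.0, 366.0], 0.63)]
egg1 [([420.0, 344.0], 0.96), ([366.0, 336.0], 0.94), ([323.0, 347.0], 0.78), ([332.0, 323.0], 0.73), ([346.0, 386.0], 0.63), ([413.0, 310.0], 0.6)]
dial_grip [([360.0, 236.0], 0.91), ([333.0, 325.0], 0.43)]
[0.97  0.857 0.786] [-0.373 -0.722 -0.583]
[0.44  1.027 0.928] [ 0.081 -0.771 -0.632]
{'clock': 0.9, 'joint_pos': array([ 0.   ,  0.313, -0.047,  1.21 , -0.   ,  1.571]), 'joint_vel': array([-0.001, -0.   ,  0.002, -0.001,  0.002,  0.   ]), 'effort': array([ -0.   , -53.945,  34.005,   0.001,  -0.   ,  -0.   ]), 'ee_pos': array([0.6 , 0.  , 0.25]), 'ee_rot': array([ 0.   ,  0.707,  0.707, -0.   ]), 'ft_force': array([-0.53 ,  0.133,  0.115]), 'wrist_torque': array([-0.014, -0.013, -0.071]), 'grip_force': 0.0, 'grip_width': 1.0044204011344302}
```

View pics/scene0.png

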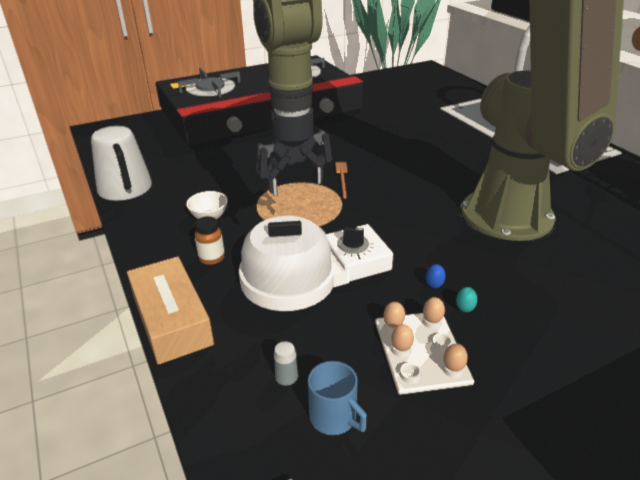

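View pics/side0.png

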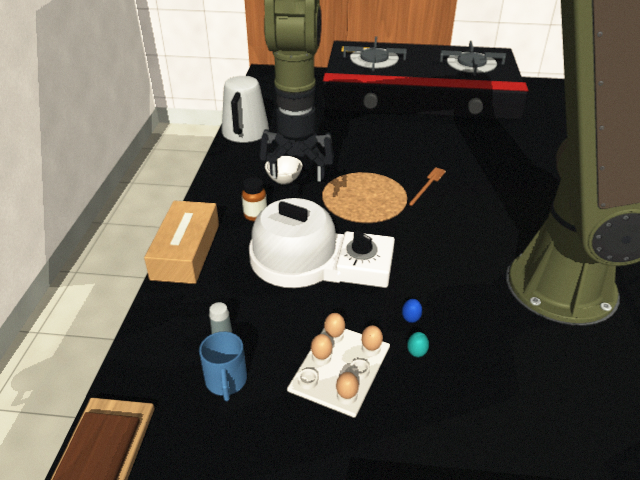

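Scene view: four brown eggs stand in the tray at (394,314), (434,309), (402,338) and (455,357). The blue one (436,276) and the turquoise one (467,299) lie outside the tray, so they are the look-alikes. The lid with its handle is at (285,228), the dial at (353,238), the mat at (300,205). The side view agrees: eggs at (335,324), (372,338), (321,346), (347,385).

```bash
cat > m.py <<'E'
from h import *
np.set_printoptions(precision=4,suppress=True)
a=grab('scene'); b=grab('side')
def m(q,cam): 
    r=arm.cut_out(cam,q); return r
for q in ['mat','lid']:
    for cam,f in(('scene',a),('side',b)):
        r=m(q,cam)
        for x in r[:2]: print(q,cam,np.round(x['box']),round(x['confidence'],2), x['mask'].sum())
P={}
for cam,f in(('scene',a),('side',b)):
    for q,z in [('egg1',.043),('dial_grip',.087),('mat',0),('lid',.038),('tray',0)]:
        for x in arm.spot_point(cam,q)[:8]:
            print(cam,q,np.round(x['location'],1),round(x['confidence'],2),at_z(f,x['location'],z)[:2])
E
python3 m.py
```

```text
mat scene [297. 205.  86.  41.] 0.61 2535
mat scene [317. 266. 160.  78.] 0.48 4203
mat side [367. 198.  84.  52.] 0.84 3300
lid scene [289. 256.  90.  79.] 0.89 5687
lid scene [393. 316.  21.  22.] 0.15 421
lid side [294. 235.  83.  75.] 0.74 5177
scene egg1 [401.8 340.1] 0.98 [0.5216 0.2826]
scene egg1 [435.5 313.7] 0.81 [0.424  0.2544]
scene egg1 [463.5 301.2] 0.81 [0.3526 0.2512]
scene egg1 [455.  359.8] 0.8 [0.4648 0.3668]
scene egg1 [434.2 273.9] 0.62 [0.3525 0.1533]
scene dial_grip [351.2 227.3] 0.81 [ 0.4546 -0.0276]
scene mat [296.6 207.7] 0.88 [ 0.4736 -0.2873]
scene lid [288.5 265.1] 0.61 [ 0.6127 -0.026 ]
scene tray [422.6 351. ] 0.91 [0.4764 0.2918]
side egg1 [370.6 336.4] 0.89 [0.4219 0.2369]
side egg1 [333.  323.8] 0.77 [0.4986 0.2117]
side egg1 [412.9 310.9] 0.62 [0.3379 0.1579]
side egg1 [349.  383.5] 0.58 [0.4564 0.3547]
side egg1 [420.7 346.2] 0.58 [0.3242 0.2514]
side egg1 [227.8 380.1] 0.27 [0.6778 0.3713]
side dial_grip [369.4 337.5] 0.75 [0.4249 0.2792]
side dial_grip [363.1 234.2] 0.6 [ 0.4524 -0.029 ]
side dial_grip [346.5 384.3] 0.45 [0.4598 0.3903]
side dial_grip [334.3 320.5] 0.26 [0.494  0.2434]
side mat [363.1 198. ] 0.7 [ 0.4617 -0.2958]
side mat [346.7 387.5] 0.31 [0.4609 0.3317]
side lid [227.1 378. ] 0.46 [0.6815 0.3631]
side tray [338.7 366.8] 0.89 [0.4801 0.2843]
```

Run:
```python
import cv2
a=cv2.imread('pics/scene0.png')[190:330,200:420]; cv2.imwrite('pics/c1.png',cv2.resize(a,(792,504),interpolation=cv2.INTER_CUBIC))
```

```text
(no output)
```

View pics/c1.png

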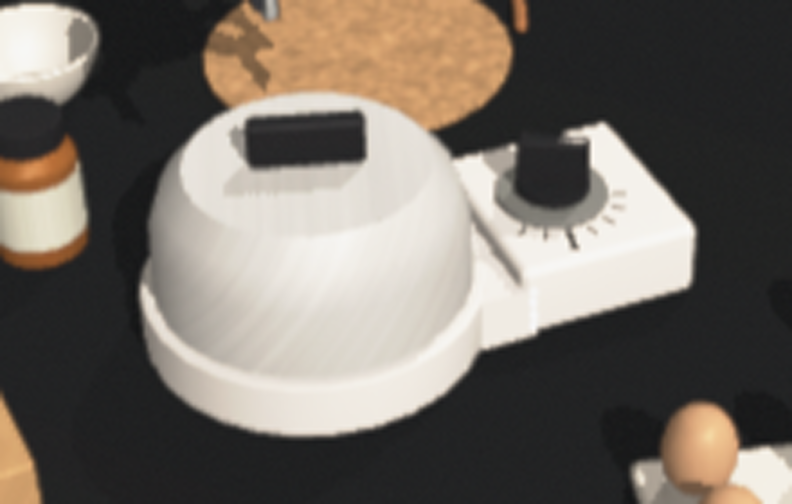

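The enlarged crop shows the lid seated, with its black handle from about (269,226) to (301,225) in scene pixels. The dial bar is at (353,236), with the white of its pointer at the rear right, and the long mark at (359,256). Next I compute the handle direction and look through the wrist camera.

Run:
```python
from h import *
np.set_printoptions(precision=4,suppress=True)
a=grab('scene');b=grab('side')
for f,mask,cam in((a,(slice(210,245),slice(262,308)),'scene'),(b,(slice(195,225),slice(272,314)),'side')):
    g=cv2.cvtColor(f['frame'],cv2.COLOR_RGB2GRAY)
    s=np.zeros_like(g);s[mask]=(g[mask]<60)
    n,l,st,c=cv2.connectedComponentsWithStats(s);i=1+np.argmax(st[1:,4]);print(cam,st[i],c[i])
    rect=cv2.minAreaRect(np.argwhere(l==i)[:,::-1].astype(np.float32));print(rect)
    print('handle centre',at_z(f,c[i],.137))
    bx=cv2.boxPoints(rect);[print(p,at_z(f,p,.152)) for p in bx]
f=grab('wrist','w0.png'); print(-np.array(f['R']).T@f['t'],f['R'])
```

```text
scene [269 222  32  14 397] [284.2343 228.3854]
((284.4007568359375, 228.41246032714844), (12.600414276123047, 31.438655853271484), 86.42366790771484)
handle centre [ 0.6171 -0.0265  0.137 ]
[268.319  223.1051] [ 0.6465 -0.0393  0.152 ]
[299.6965 221.144 ] [ 0.586  -0.0154  0.152 ]
[300.4825 233.7198] [0.604  0.0267 0.152 ]
[269.105  235.6809] [0.6625 0.0034 0.152 ]
side [279 202  28  20 358] [292.5363 211.4134]
((292.4000244140625, 211.3000030517578), (30.674095153808594, 12.332883834838867), 18.434947967529297)
handle centre [ 0.6134 -0.0307  0.137 ]
[275.9 212.3] [ 0.646  -0.0034  0.152 ]
[279.8 200.6] [ 0.6446 -0.0481  0.152 ]
[308.9 210.3] [ 0.5748 -0.0187  0.152 ]
[305. 222.] [0.578  0.0243 0.152 ]
[0.6007 0.0657 0.3728] [[ 1.     -0.0001  0.0002]
 [-0.0001 -0.966   0.2585]
 [ 0.0001 -0.2585 -0.966 ]]
```

View pics/w0.png

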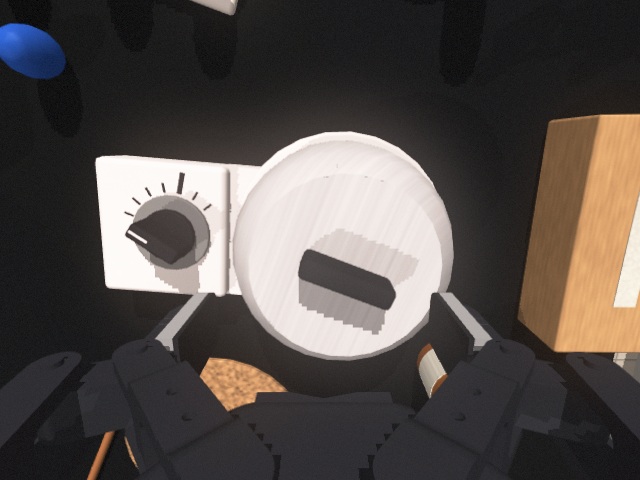

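The wrist view shows the lid handle centred near (347,280), running from (303,262) to (393,297). The dial is at (168,238) with its white pointer to (127,234), and the long mark at (181,183). The box corners are at (97,157), (106,287) and (228,166).

Run:
```python
from h import *
np.set_printoptions(precision=4,suppress=True)
f=grab('wrist')
g=cv2.cvtColor(f['frame'],cv2.COLOR_RGB2GRAY)
s=np.zeros_like(g);R=(slice(240,320),slice(285,410));s[R]=(g[R]<75)
n,l,st,c=cv2.connectedComponentsWithStats(s);i=1+np.argmax(st[1:,4]);print(st[i],c[i])
rect=cv2.minAreaRect(np.argwhere(l==i)[:,::-1].astype(np.float32));print(rect)
bx=cv2.boxPoints(rect);W=np.array([at_z(f,p,.152) for p in bx]);print(W, W.mean(0))
for q in 'lid','cooker','dial_grip','mat':
    for x in arm.spot_point('wrist',q)[:3]: print(q,np.round(x['location']),x['confidence'],at_z(f,x['location'],{'lid':.038,'cooker':0,'dial_grip':.087,'mat':0}[q]))
# box corners, mark
for p in [(97,157),(106,287),(228,167),(181,183),(168,231)]: print(p,at_z(f,p,.05))
# dial bar top
print('tip',at_z(f,(127,234),.094),at_z(f,(147,243),.094))
# lid outline -> circle fit using base: white mask contour bottom not vis; use lid silhouette
for x in arm.cut_out('wrist','lid')[:1]:
    print(x['box'],x['confidence'])
```

```text
[ 299  252   96   57 2415] [352.241  281.6017]
((347.30853271484375, 279.3768310546875), (99.81007385253906, 29.82943344116211), 20.2248592376709)
[[ 0.582  -0.0184  0.152 ]
 [ 0.5892  0.0011  0.152 ]
 [ 0.6521 -0.0231  0.152 ]
 [ 0.6461 -0.0437  0.152 ]] [ 0.6174 -0.021   0.152 ]
lid [342. 242.] 0.9 [ 0.6194 -0.0261  0.038 ]
dial_grip [153. 241.] 0.78 [ 0.4574 -0.0117  0.087 ]
(97, 157) [0.3992 0.056  0.05  ]
(106, 287) [ 0.3872 -0.0684  0.05  ]
(228, 167) [0.5149 0.0476 0.05  ]
(181, 183) [0.4711 0.0332 0.05  ]
(168, 231) [ 0.4541 -0.0118  0.05  ]
tip [ 0.4406 -0.0038  0.094 ] [ 0.4558 -0.0114  0.094 ]
[344.2, 248.2, 218.5, 224.0] 0.65
```

```bash
cat > g.py <<'E'
# usage: g.py x y z [deg of tool-y line, mod 180] -> command numbers from present pose
import sys; from h import *
from scipy.spatial.transform import Rotation as Ro
s=arm.state();q=s['ee_rot'];M=Ro.from_quat([q[1],q[2],q[3],q[0]]).as_matrix()
th=np.degrees(np.arctan2(M[1,1],M[0,1]))
v=[float(x) for x in sys.argv[1:]]
print('t %.1f'%s['clock'],'pos',np.round(s['ee_pos'],4),'ydeg %.1f'%th,'j6 %.2f'%s['joint_pos'][5],'w %.3f'%s['grip_width'],'gf %.1f'%s['grip_force'])
for i in range(0,len(v),4):
    d=M.T@(np.array(v[i:i+3])-s['ee_pos'])/.8
    dt=(v[i+3]-th+90)%180-90
    print('shift',np.round(d,4),'spin %.3f'%(-np.radians(dt)/(np.pi/4)))
E
python3 g.py .617 -.022 .25 69
```

```text
t 2.1 pos [0.6  0.   0.25] ydeg 0.0 j6 1.57 w 1.002 gf 0.0
shift [-0.0275  0.0213 -0.    ] spin -1.533
```

servo_tool --increments '[[[1,-0.0275,0.0212,0,-1],[1,-0.0275,0.0212,0,-1],[1,-0.0275,0.0212,0,-1],[1,-0.0275,0.0212,0,-1],[1,-0.0275,0.0212,0,-1],[1,-0.0275,0.0212,0,-1],[1,-0.0275,0.0212,0,-1],[1,-0.0275,0.0212,0,-1]]]' --newtons 40

```text
clock: 2.82
ee_pos: [0.617, -0.022, 0.25]
ee_rot: [-0.0, 0.382, 0.924, 0.0]
ft_force: [-0.5, 0.4, -0.4]
grip_width: 0.999
grip_force: 0.0
```

```bash
python3 g.py .617 -.022 .2 69 .617 -.022 .142 69
python3 - <<'E'
from h import *
np.set_printoptions(precision=4,suppress=True)
f=grab('wrist','w1.png')
g=cv2.cvtColor(f['frame'],cv2.COLOR_RGB2GRAY)
for x in arm.spot_point('wrist','lid')[:2]: print(x['location'],at_z(f,x['location'],.038))
E
```

```text
t 2.8 pos [ 0.617 -0.022  0.25 ] ydeg 45.0 j6 0.75 w 0.999 gf 0.0
shift [0.     0.     0.0625] spin -0.532
shift [0.    0.    0.135] spin -0.532
[318.8, 220.1] [ 0.6177 -0.0275  0.038 ]
```

servo_tool --increments '[[[1,0,0,0.06,-0.53],[1,0,0,0.06,-0.53],[1,0,0,0.06,-0.53],[1,0,0,0.06,-0.53],[1,0,0,0.135,-0.53],[1,0,0,0.135,-0.53],[1,0,0,0.135,-0.53],[-1,0,0,0.135,-0.53],[-1,0,0,0.135,-0.53],[-1,0,0,0.135,-0.53],[-1,0,0,0.135,-0.53],[-1,0,0,0.135,-0.53]]]' --newtons 60

```text
clock: 3.92
ee_pos: [0.6178, -0.0221, 0.1434]
ee_rot: [0.001, 0.184, 0.983, 0.0]
ft_force: [-0.4, -1.0, 3.6]
grip_width: 0.3
grip_force: 3.3
```

servo_tool --increments '[[[-1,0,0,0,0],[-1,0,0,0,0],[-1,0,0,0,0],[-1,0,0,0,0],[-1,0,0,0,0],[-1,0,0,0,0]]]'

```text
clock: 4.42
ee_pos: [0.6174, -0.0233, 0.1432]
ee_rot: [0.001, 0.184, 0.983, -0.001]
ft_force: [-0.9, -5.1, 4.9]
grip_width: 0.178
grip_force: 61.8
```

```bash
python3 g.py .617 -.022 .28 69
python3 - <<'E'
from h import *
np.set_printoptions(precision=4,suppress=True)
# mat: ellipse fit on colour in scene/side
for cam in 'scene','side':
    f=grab(cam); 
    x=arm.cut_out(cam,'mat')
    if not x: continue
    x=x[0]; m=x['mask'].astype(np.uint8)
    c=max(cv2.findContours(m,0,1)[0],key=len); h=cv2.convexHull(c)[:,0]
    P=np.array([at_z(f,p,.006)[:2] for p in h])
    (cx,cy),r=cv2.minEnclosingCircle(P.astype(np.float32)); print(cam,x['confidence'],x['box'],cx,cy,r)
E
```

```text
t 4.4 pos [ 0.6174 -0.0233  0.1432] ydeg 68.8 j6 0.33 w 0.178 gf 61.8
shift [ 0.0007  0.0011 -0.171 ] spin -0.004
scene 0.77 [298.0, 205.4, 87.0, 40.8] 0.4386402368545532 -0.2834988236427307 0.11303912103176117
side 0.69 [367.1, 197.7, 88.1, 54.3] 0.4581199288368225 -0.29952409863471985 0.11838354915380478
```

servo_tool --increments '[[[-1,0,0,-0.02,0],[-1,0,0,-0.05,0],[-1,0,0,-0.08,0],[-1,0,0,-0.11,0],[-1,0,0,-0.14,0],[-1,0,0,-0.17,0],[-1,0,0,-0.17,0]]]' --newtons 80

```text
clock: 5.2
ee_pos: [0.6191, -0.0219, 0.2833]
ee_rot: [0.004, 0.184, 0.983, 0.001]
ft_force: [0.8, -0.3, -1.8]
grip_width: 0.173
grip_force: 78.8
```

```bash
python3 g.py .46 -.296 .28 69  .46 -.296 .12 69
python3 - <<'E'
from h import *
f=grab('scene','s2.png')
E
```

```text
t 5.2 pos [ 0.6191 -0.0219  0.2833] ydeg 68.9 j6 0.33 w 0.173 gf 78.8
shift [ 0.0619 -0.3913  0.0025] spin -0.003
shift [ 0.0632 -0.3919  0.2025] spin -0.003
```

View pics/s2.png

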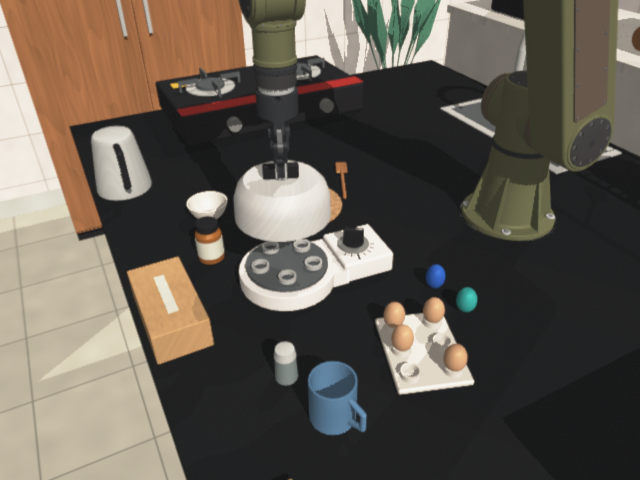

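The lid hangs level in the grip at (281,197). The open cooker shows five cups around (288,264). Now the lid goes over the mat.

servo_tool --increments '[[[-1,0.008,-0.05,0,0],[-1,0.015,-0.09,0,0],[-1,0.022,-0.13,0,0],[-1,0.028,-0.17,0,0],[-1,0.035,-0.21,0,0],[-1,0.042,-0.25,0,0],[-1,0.048,-0.29,0,0],[-1,0.055,-0.33,0,0],[-1,0.06,-0.37,0,0],[-1,0.062,-0.391,0,0],[-1,0.062,-0.391,0,0],[-1,0.062,-0.391,0,0]]]'

```text
clock: 6.25
ee_pos: [0.4568, -0.296, 0.2764]
ee_rot: [-0.001, 0.185, 0.983, 0.001]
ft_force: [0.8, 0.0, -2.8]
grip_width: 0.173
grip_force: 79.2
```

```bash
python3 g.py .46 -.296 .12 69 .46 -.296 .111 69
python3 - <<'E'
from h import *
for cam in 'scene','side':
    f=grab(cam,'s3%s.png'%cam)
    x=arm.cut_out(cam,'mat')
    for x in x[:1]: 
        m=x['mask'].astype(np.uint8)
        c=max(cv2.findContours(m,0,1)[0],key=len); h=cv2.convexHull(c)[:,0]
        P=np.array([at_z(f,p,.006)[:2] for p in h])
        (cx,cy),r=cv2.minEnclosingCircle(P.astype(np.float32)); print(cam,x['confidence'],x['box'],cx,cy,r)
a=[cv2.imread('pics/s3%s.png'%c)[120:280,200:430] for c in('scene','side')]
cv2.imwrite('pics/c3.png',cv2.resize(np.hstack(a),(798,278)))
E
```

```text
t 6.2 pos [ 0.4568 -0.296   0.2764] ydeg 68.7 j6 -0.20 w 0.173 gf 79.2
shift [-0.0042  0.0012  0.1955] spin -0.006
shift [-0.0042  0.0012  0.2067] spin -0.006
scene 0.85 [299.2, 205.9, 85.6, 43.1] 0.4651608467102051 -0.29255032539367676 0.11993160843849182
side 0.96 [367.1, 195.7, 84.1, 52.5] 0.4585478901863098 -0.3005726933479309 0.11915763467550278
```

View pics/c3.png

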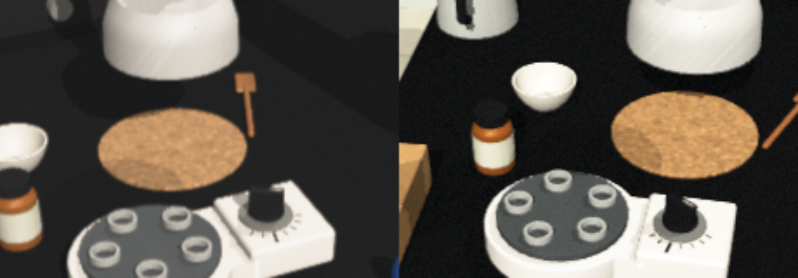

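The mat is clear, and both views give its centre at about (0.462, -0.296). The lid hangs above it. I set it down.

servo_tool --increments '[[[-1,-0.003,0.001,0.03,0],[-1,-0.003,0.001,0.07,0],[-1,-0.003,0.001,0.11,0],[-1,-0.003,0.001,0.15,0],[-1,-0.003,0.001,0.175,0],[-1,-0.003,0.001,0.19,0],[-1,-0.003,0.001,0.198,0],[-1,-0.003,0.001,0.202,0],[-1,-0.003,0.001,0.205,0],[-1,-0.003,0.001,0.205,0],[-1,-0.003,0.001,0.205,0],[-1,-0.003,0.001,0.205,0]]]'

```text
clock: 7.45
ee_pos: [0.461, -0.2963, 0.115]
ee_rot: [0.001, 0.184, 0.983, -0.0]
ft_force: [0.1, -0.2, -2.4]
grip_width: 0.168
grip_force: 79.2
```

```bash
python3 g.py .46 -.296 .111 69
```

```text
t 7.5 pos [ 0.461  -0.2963  0.115 ] ydeg 68.9 j6 -0.20 w 0.168 gf 79.2
shift [ 0.0013 -0.0001  0.0049] spin -0.003
```

servo_tool --increments '[[[-1,0,0,0.003,0],[-1,0,0,0.005,0],[-1,0,0,0.005,0],[-1,0,0,0.005,0],[1,0,0,0.004,0],[1,0,0,0.004,0],[1,0,0,0.004,0],[1,0,0,0.004,0],[1,0,0,0.004,0],[1,0,0,-0.02,0],[1,0,0,-0.08,0],[1,0,0,-0.13,0]]]'

```text
clock: 8.45
ee_pos: [0.4588, -0.295, 0.2128]
ee_rot: [-0.002, 0.184, 0.983, 0.001]
ft_force: [1.0, -0.8, 0.1]
grip_width: 1.0
grip_force: 0.0
```

servo_tool --increments '[[[1,0,0,-0.05,1],[1,0,0,-0.1,1],[1,0,0,-0.12,1],[1,0,0,-0.12,1],[1,0,0,-0.12,1],[1,0,0,-0.12,1],[1,0,0,-0.12,1]]]'

```text
clock: 9.03
ee_pos: [0.4604, -0.296, 0.3094]
ee_rot: [0.0, 0.548, 0.836, -0.0]
ft_force: [-0.2, -0.5, -0.3]
grip_width: 1.002
grip_force: 0.0
```

```bash
python3 g.py .54 .22 .28 0
python3 - <<'E'
from h import *
np.set_printoptions(precision=4,suppress=True)
f=grab('scene','s4.png');g=grab('side','s4b.png')
for cam,F in(('scene',f),('side',g)):
  for q,z in (('lid',.006),('tray',0)):
    for x in arm.spot_point(cam,q)[:2]: print(cam,q,x['location'],x['confidence'],at_z(F,x['location'],z))
a=[cv2.imread('pics/s4%s.png'%c)[90:400,200:480] for c in('','b')]
cv2.imwrite('pics/c4.png',cv2.resize(np.hstack(a),(798,442)))
E
```

```text
t 9.0 pos [ 0.4604 -0.296   0.3094] ydeg 23.5 j6 0.59 w 1.002 gf 0.0
shift [0.5516 0.3488 0.0367] spin 0.523
scene lid [300.7, 205.9] 0.8 [ 0.464  -0.2816  0.006 ]
scene lid [329.2, 413.8] 0.47 [0.7029 0.3393 0.006 ]
scene tray [421.3, 350.2] 0.84 [0.4774 0.289  0.    ]
scene tray [456.3, 360.3] 0.48 [0.4341 0.3406 0.    ]
side lid [365.2, 196.2] 0.68 [ 0.4563 -0.2963  0.006 ]
side tray [338.3, 365.9] 0.95 [0.4811 0.2821 0.    ]
```

View pics/c4.png

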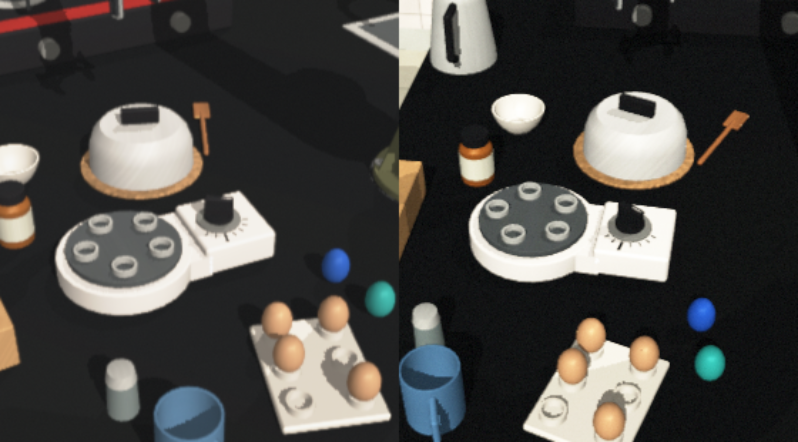

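The lid rests centred on the mat with the gripper away. In this crop the four brown eggs are in the tray; the blue and turquoise ones stand to its right. Next I measure the cooker cups from above.

```bash
python3 g.py .6 0 .28 0
```

```text
t 9.3 pos [ 0.4603 -0.2959  0.3092] ydeg 23.9 j6 0.58 w 1.000 gf 0.0
shift [0.2674 0.3095 0.0365] spin 0.531
```

servo_tool --increments '[[[1,0.267,0.31,0.036,0.53],[1,0.267,0.31,0.036,0.53],[1,0.267,0.31,0.036,0.53],[1,0.267,0.31,0.036,0.53],[1,0.267,0.31,0.036,0.53],[1,0.267,0.31,0.036,0.53],[1,0.267,0.31,0.036,0.53],[1,0.267,0.31,0.036,0.53],[1,0.267,0.31,0.036,0.53],[1,0.267,0.31,0.036,0.53],[1,0.267,0.31,0.036,0.53],[1,0.267,0.31,0.036,0.53]]]'

```text
clock: 10.33
ee_pos: [0.6004, -0.0015, 0.2806]
ee_rot: [0.0, 0.707, 0.707, -0.0]
ft_force: [-1.0, 0.3, -1.1]
grip_width: 0.997
grip_force: 0.0
```

```bash
python3 g.py .54 .25 .28 0
python3 - <<'E'
from h import *
np.set_printoptions(precision=4,suppress=True)
f=grab('wrist','w5.png')
for i in range(5):
    print(i,[(np.round(x['location'],1).tolist(),round(x['confidence'],2),at_z(f,x['location'],.06)[:2].tolist()) for x in arm.spot_point('wrist','seat%d'%i)[:6]])
E
```

```text
t 10.3 pos [ 0.6004 -0.0015  0.2806] ydeg -0.0 j6 1.57 w 0.997 gf 0.0
shift [ 0.3143 -0.0757  0.0006] spin -0.001
0 [([400.5, 243.1], 0.97, [0.679703811766844, -0.031097952783024796]), ([350.5, 294.3], 0.93, [0.6299364355165328, -0.08733279366812072]), ([363.7, 183.9], 0.85, [0.640539448560671, 0.028727139728817144]), ([289.8, 266.8], 0.58, [0.5664219743783527, -0.056494529078541744]), ([292.3, 198.9], 0.56, [0.5706955488778224, 0.014151146338955652])]
1 [([400.5, 243.1], 0.97, [0.679703811766844, -0.031097952783024796]), ([350.5, 294.3], 0.93, [0.6299364355165328, -0.08733279366812072]), ([363.7, 183.9], 0.85, [0.640539448560671, 0.028727139728817144]), ([289.8, 266.8], 0.58, [0.5664219743783527, -0.056494529078541744]), ([292.3, 198.9], 0.56, [0.5706955488778224, 0.014151146338955652])]
2 [([400.5, 243.1], 0.97, [0.679703811766844, -0.031097952783024796]), ([350.5, 294.3], 0.93, [0.6299364355165328, -0.08733279366812072]), ([363.7, 183.9], 0.85, [0.640539448560671, 0.028727139728817144]), ([289.8, 266.8], 0.58, [0.5664219743783527, -0.056494529078541744]), ([292.3, 198.9], 0.56, [0.5706955488778224, 0.014151146338955652])]
3 [([400.5, 243.1], 0.97, [0.679703811766844, -0.031097952783024796]), ([350.5, 294.3], 0.93, [0.6299364355165328, -0.08733279366812072]), ([363.7, 183.9], 0.85, [0.640539448560671, 0.028727139728817144]), ([289.8, 266.8], 0.58, [0.5664219743783527, -0.056494529078541744]), ([292.3, 198.9], 0.56, [0.5706955488778224, 0.014151146338955652])]
4 [([400.5, 243.1], 0.97, [0.679703811766844, -0.031097952783024796]), ([350.5, 294.3], 0.93, [0.6299364355165328, -0.08733279366812072]), ([363.7, 183.9], 0.85, [0.640539448560671, 0.028727139728817144]), ([289.8, 266.8], 0.58, [0.5664219743783527, -0.056494529078541744]), ([292.3, 198.9], 0.56, [0.5706955488778224, 0.014151146338955652])]
```

View pics/w5.png

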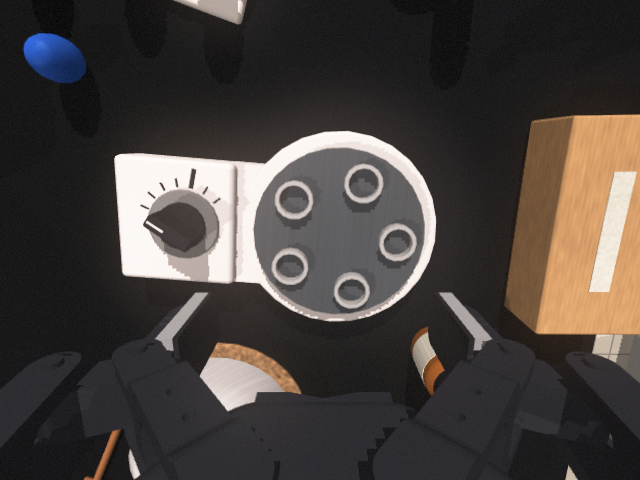

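The wrist view shows the cups at (363,184), (294,200), (290,266), (351,290) and (398,243). The dial pointer runs to (147,224) and the long mark is at (192,178). I fit the cooker pose from these and go over the tray.

```bash
python3 - <<'E'
from h import *
from scipy.optimize import least_squares
np.set_printoptions(precision=4,suppress=True)
f=grab('wrist')
net=[(400.5,243.1),(363.7,183.9),(292.3,198.9),(289.8,266.8),(350.5,294.3)]
me=[(398,243),(363,184),(294,200),(290,266),(351,290)]
# local ring refinement: bright annulus centroid via minEnclosingCircle-like ellipse
for nm,px in(('net',net),('me',me)):
    W=np.array([at_z(f,p,.06)[:2] for p in px])
    A=np.arange(5)*2*np.pi/5
    r=least_squares(lambda v:(W-np.c_[v[0]+.06*np.cos(A+v[2]),v[1]+.06*np.sin(A+v[2])]).ravel(),[.62,-.025,0])
    print(nm,r.x,r.fun.reshape(-1,2)*1000)
# plate dark ellipse
g=cv2.cvtColor(f['frame'],cv2.COLOR_RGB2GRAY)
w=(g>150).astype(np.uint8); w[:125]=0;w[325:]=0;w[:,:255]=0;w[:,440:]=0
c=max(cv2.findContours(w,0,1)[0],key=cv2.contourArea)[:,0]
P=np.array([at_z(f,p,.038)[:2] for p in c]); ok=P[:,0]>.56; P=P[ok]
r=least_squares(lambda v:np.hypot(*(P-v[:2]).T)-v[2],[.62,-.025,.106],loss='soft_l1',f_scale=.002);print('base circle',r.x,np.abs(r.fun).mean())
print('dial mark',at_z(f,(192,178),.05),'tip',at_z(f,(147,224),.094))
E
python3 g.py .47 .3 .28 -20
```

```text
net [ 0.6179 -0.0262 -0.091 ] [[ 2.5322  0.7093]
 [-0.5218  0.0054]
 [-1.6344  1.0794]
 [ 0.4608  0.6534]
 [-0.8368 -2.4475]]
me [ 0.6177 -0.0252 -0.0874] [[ 0.1475 -0.3386]
 [-0.8179 -1.1156]
 [ 0.3394 -0.7862]
 [ 0.7605  0.7763]
 [-0.4295  1.4642]]
base circle [ 0.6181 -0.0255  0.0998] 0.005527465558582531
dial mark [0.471  0.0339 0.05  ] tip [ 0.4428 -0.0032  0.094 ]
t 10.7 pos [ 0.6007 -0.0011  0.2808] ydeg -0.1 j6 1.57 w 1.001 gf 0.0
shift [ 0.3762 -0.1638  0.0009] spin 0.443
```

servo_tool --increments '[[[1,0.376,-0.164,0,0.44],[1,0.376,-0.164,0,0.44],[1,0.376,-0.164,0,0.44],[1,0.376,-0.164,0,0.44],[1,0.376,-0.164,0,0.44],[1,0.376,-0.164,0,0.44],[1,0.376,-0.164,0,0.44],[1,0.376,-0.164,0,0.44],[1,0.376,-0.164,0,0.44],[1,0.376,-0.164,0,0.44],[1,0.376,-0.164,0,0.44],[1,0.376,-0.164,0,0.44]]]'

```text
clock: 11.68
ee_pos: [0.4702, 0.2993, 0.2806]
ee_rot: [0.0, 0.819, 0.574, -0.0]
ft_force: [-0.0, 0.1, 0.0]
grip_width: 1.002
grip_force: 0.0
```

```bash
python3 - <<'E'
from h import *
np.set_printoptions(precision=4,suppress=True)
f=grab('wrist','w6.png')
for x in arm.spot_point('wrist','egg1')[:8]: print(np.round(x['location'],1),round(x['confidence'],2),at_z(f,x['location'],.043)[:2])
for x in arm.cut_out('wrist','egg1')[:8]: print('m',np.round(x['box']),round(x['confidence'],2))
E
python3 g.py .47 .3 .28 -20
```

```text
[375.1 214.5] 0.95 [0.5208 0.2779]
[265.6 359.6] 0.93 [0.3478 0.1571]
[494.5 463.2] 0.67 [ 0.5651 -0.0796]
[292.9 152.1] 0.59 [0.4629 0.366 ]
[300.  270.5] 0.57 [0.4249 0.2466]
[229.4 302.4] 0.55 [0.3373 0.2382]
m [268. 362.  38.  37.] 0.92
m [296. 157.  41.  44.] 0.9
m [300. 273.  44.  39.] 0.89
m [374. 215.  38.  44.] 0.87
m [232. 300.  32.  36.] 0.87
m [373. 268.  39.  45.] 0.75
t 11.8 pos [0.4703 0.2992 0.2806] ydeg -19.9 j6 2.49 w 0.997 gf 0.0
shift [ 0.0008 -0.0007  0.0007] spin 0.002
```

View pics/w6.png

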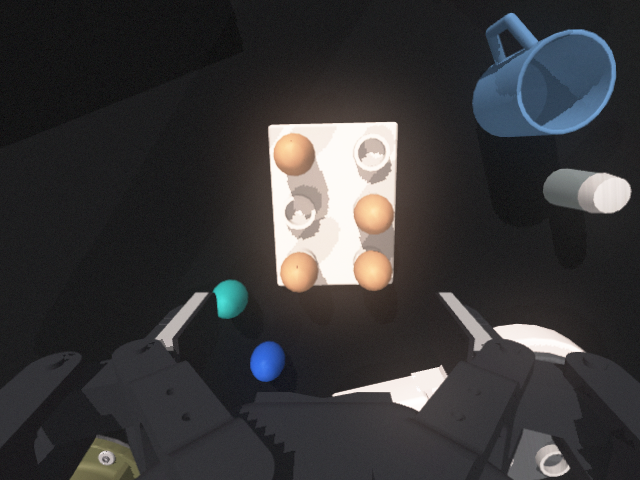

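The wrist view shows brown eggs at (294,154), (374,214), (299,272) and (373,271), with empty tray cups at (372,152) and (301,211). The turquoise (230,299) and blue (267,361) ones are the look-alikes outside the tray, so I leave them. The four brown ones fit the description and stand in tray cups.

Run:
```python
from h import *
from scipy.optimize import least_squares
np.set_printoptions(precision=4,suppress=True)
f=grab('wrist')
px=[(294,154),(374,214),(299.5,272),(373,270.5),(372,152),(301,211)]
z=[.046]*4+[.025]*2
L=np.array([(-40,62),(40,0),(-40,-62),(40,-62),(40,62),(-40,0)])/1000
# colour segmented egg centroids
W=np.array([at_z(f,p,h)[:2] for p,h in zip(px,z)])
T=lambda v:v[:2]+L@np.array([[np.cos(v[2]),np.sin(v[2])],[-np.sin(v[2]),np.cos(v[2])]])
r=least_squares(lambda v:(W-T(v)).ravel(),[.475,.285,-.35]);print(r.x,np.degrees(r.x[2]));print(r.fun.reshape(-1,2)*1000);print(T(r.x))
```

```text
[ 0.4824  0.2922 -0.3266] -18.712979892869892
[[-0.7241  0.1383]
 [-0.5133  0.0235]
 [-0.1801 -0.154 ]
 [-0.6008  0.0141]
 [-0.7261 -0.0048]
 [ 2.7444 -0.0171]]
[[0.4644 0.3637]
 [0.5203 0.2793]
 [0.4246 0.2463]
 [0.5004 0.2206]
 [0.5402 0.338 ]
 [0.4445 0.305 ]]
```

```bash
python3 g.py .5203 .2793 .14 -18.7 .5203 .2793 .045 -18.7
```

```text
t 11.9 pos [0.4702 0.2993 0.2805] ydeg -19.9 j6 2.49 w 0.999 gf 0.0
shift [-0.0022  0.0673  0.1757] spin -0.027
shift [-0.0022  0.0673  0.2944] spin -0.027
```

servo_tool --increments '[[[0.45,-0.002,0.067,0.05,-0.03],[0.45,-0.002,0.067,0.1,-0.03],[0.45,-0.002,0.067,0.15,-0.03],[0.45,-0.002,0.067,0.18,-0.03],[0.45,-0.002,0.067,0.18,-0.03],[0.45,-0.002,0.067,0.22,-0.03],[0.45,-0.002,0.067,0.26,-0.03],[0.45,-0.002,0.067,0.285,-0.03],[0.45,-0.002,0.067,0.294,-0.03],[0.45,-0.002,0.067,0.294,-0.03],[0.45,-0.002,0.067,0.294,-0.03],[-1,-0.002,0.067,0.294,-0.03]]]' --newtons 40

```text
clock: 12.88
ee_pos: [0.5212, 0.2816, 0.0478]
ee_rot: [0.0, 0.811, 0.585, 0.002]
ft_force: [0.8, -0.0, 1.0]
grip_width: 0.6
grip_force: 0.0
```

servo_tool --increments '[[[-1,0,0,0,0],[-1,0,0,0,0],[-1,0,0,0,0],[-1,0,0,0,0],[-1,0,0,-0.03,0],[-1,0,0,-0.07,0],[-1,0,0,-0.11,0],[-1,0,0,-0.15,0],[-1,0,0,-0.16,0],[-1,0,0,-0.16,0]]]'

```text
clock: 13.72
ee_pos: [0.522, 0.2822, 0.1781]
ee_rot: [0.001, 0.811, 0.585, 0.004]
ft_force: [0.4, 0.0, -0.9]
grip_width: 0.466
grip_force: 40.6
```

```bash
python3 g.py .6778 -.0307 .175 -5 .6778 -.0307 .083 -5;python3 g.py .5004 .2206 .175 -18.7
python3 - <<'E'
from h import *
f=grab('wrist','w7.png')
E
```

```text
t 13.7 pos [0.522  0.2822 0.1781] ydeg -18.4 j6 2.39 w 0.466 gf 40.6
shift [-0.3094  0.3085  0.0038] spin -0.299
shift [-0.3101  0.3078  0.1188] spin -0.299
t 13.7 pos [0.522  0.2822 0.1781] ydeg -18.4 j6 2.39 w 0.466 gf 40.6
shift [-0.0816 -0.0013  0.0034] spin 0.006
```

View pics/w7.png

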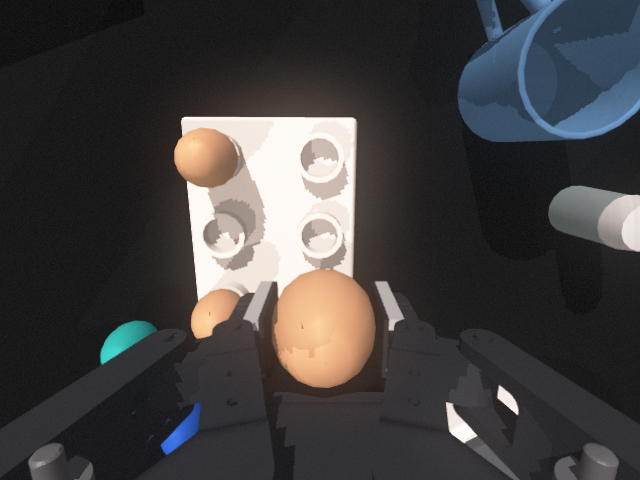

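The wrist view shows the first egg held upright between the pads at (325,328), its tray cup (321,237) now empty. On to seat0.

servo_tool --increments '[[[-1,-0.309,0.308,0,-0.3],[-1,-0.309,0.308,0,-0.3],[-1,-0.309,0.308,0,-0.3],[-1,-0.309,0.308,0,-0.3],[-1,-0.309,0.308,0,-0.3],[-1,-0.309,0.308,0,-0.3],[-1,-0.309,0.308,0,-0.3],[-1,-0.309,0.308,0,-0.3],[-1,-0.309,0.308,0,-0.3],[-1,-0.309,0.308,0,-0.3],[-1,-0.309,0.308,0,-0.3],[-1,-0.309,0.308,0,-0.3]]]'

```text
clock: 14.77
ee_pos: [0.6738, -0.0311, 0.1717]
ee_rot: [-0.001, 0.737, 0.676, -0.001]
ft_force: [-0.6, 0.2, 0.2]
grip_width: 0.465
grip_force: 40.6
```

```bash
python3 g.py .6778 -.0307 .11 -5 .6778 -.0307 .082 -5
```

```text
t 14.8 pos [ 0.6738 -0.0311  0.1717] ydeg -4.9 j6 1.61 w 0.465 gf 40.6
shift [0.0009 0.0052 0.0771] spin 0.001
shift [0.0009 0.0053 0.1121] spin 0.001
```

servo_tool --increments '[[[-1,0.002,0.003,0.04,0],[-1,0.002,0.003,0.077,0],[-1,0.002,0.003,0.085,0],[-1,0.002,0.003,0.085,0],[-1,0.002,0.003,0.085,0]]]'

```text
clock: 15.18
ee_pos: [0.6771, -0.0292, 0.1057]
ee_rot: [-0.0, 0.737, 0.676, -0.0]
ft_force: [0.7, 0.1, 0.1]
grip_width: 0.463
grip_force: 40.6
```

```bash
python3 g.py .6778 -.0307 .082 -5
```

```text
t 15.2 pos [ 0.6771 -0.0292  0.1057] ydeg -4.9 j6 1.61 w 0.463 gf 40.6
shift [-0.0018  0.0011  0.0296] spin 0.003
```

Lower the egg, release narrowly, and rise.

servo_tool --increments '[[[-1,-0.002,0.001,0.015,0],[-1,-0.002,0.001,0.025,0],[-1,-0.002,0.001,0.029,0],[-1,-0.002,0.001,0.029,0],[-1,-0.002,0.001,0.029,0],[0.3,-0.002,0.001,0.029,0],[0.3,-0.002,0.001,0.029,0],[0.3,-0.002,0.001,0.029,0],[0.3,-0.002,0.001,0.029,0],[0.3,-0.002,0.001,-0.03,0],[0.3,-0.002,0.001,-0.08,0],[0.3,-0.002,0.001,-0.13,0]]]'

```text
clock: 16.18
ee_pos: [0.6773, -0.032, 0.2075]
ee_rot: [-0.001, 0.737, 0.676, -0.001]
ft_force: [1.4, 0.2, 0.0]
grip_width: 0.648
grip_force: 0.0
```

```bash
python3 g.py .5004 .2206 .175 -18.7
python3 - <<'E'
from h import *
for cam in 'side','scene':
    f=grab(cam)
    for x in arm.spot_point(cam,'egg1')[:8]: print(cam,np.round(x['location'],1),round(x['confidence'],2),at_z(f,x['location'],.079)[:2], at_z(f,x['location'],.043)[:2])
E
```

```text
t 16.2 pos [ 0.6773 -0.032   0.2075] ydeg -5.0 j6 1.61 w 0.648 gf 0.0
shift [ 0.2954 -0.2475  0.0412] spin 0.305
side [346.5 386.3] 0.97 [0.4596466  0.38843149] [0.46049372 0.36135782]
side [369.2 338.2] 0.95 [0.42505458 0.27384878] [0.4244348  0.24191614]
side [419.7 345.5] 0.93 [0.33068856 0.28146865] [0.32606711 0.24985913]
side [268.8 229.7] 0.8 [ 0.6706699  -0.03161604] [ 0.68046562 -0.07650214]
side [332.9 324.1] 0.77 [0.49636775 0.24565688] [0.49877206 0.21252875]
side [412.6 312.3] 0.72 [0.34269603 0.19717002] [0.33858377 0.16198577]
scene [457.7 357.4] 0.97 [0.48185042 0.38843142] [0.4569798  0.36456105]
scene [261.7 256.4] 0.84 [ 0.67033405 -0.03148666] [ 0.65506476 -0.07674759]
scene [437.2 275. ] 0.78 [0.37920874 0.19312785] [0.34910957 0.15930874]
scene [430.9 311.2] 0.73 [0.45402647 0.27408798] [0.42773851 0.24439297]
scene [394.2 318.2] 0.68 [0.52487098 0.25780402] [0.50219183 0.22727952]
scene [465.7 298.3] 0.67 [0.37352984 0.27594124] [0.34314139 0.24634064]
```

servo_tool --increments '[[[0.45,0.295,-0.2475,0.04,0.305],[0.45,0.295,-0.2475,0.04,0.305],[0.45,0.295,-0.2475,0.04,0.305],[0.45,0.295,-0.2475,0.04,0.305],[0.45,0.295,-0.2475,0.04,0.305],[0.45,0.295,-0.2475,0.04,0.305],[0.45,0.295,-0.2475,0.04,0.305],[0.45,0.295,-0.2475,0.04,0.305],[0.45,0.295,-0.2475,0.04,0.305],[0.45,0.295,-0.2475,0.04,0.305],[0.45,0.295,-0.2475,0.1,0.305],[0.45,0.295,-0.2475,0.1,0.305]]]'

```text
clock: 17.38
ee_pos: [0.4995, 0.2183, 0.1226]
ee_rot: [-0.0, 0.813, 0.583, -0.003]
ft_force: [-1.0, -0.3, -1.2]
grip_width: 0.722
grip_force: 0.0
```

```bash
python3 g.py .5004 .2206 .044 -18.7
```

```text
t 17.4 pos [0.4995 0.2183 0.1226] ydeg -18.7 j6 2.31 w 0.722 gf 0.0
shift [0.0035 0.0006 0.0982] spin -0.001
```

servo_tool --increments '[[[0.45,0.002,0,0.04,0],[0.45,0.002,0,0.08,0],[0.45,0.002,0,0.097,0],[0.45,0.002,0,0.097,0],[0.45,0.002,0,0.097,0],[-1,0.002,0,0.097,0],[-1,0.002,0,0.097,0],[-1,0.002,0,0.097,0],[-1,0.002,0,0.097,0],[-1,0.002,0,0.05,0],[-1,0.002,0,0,0],[-1,0.002,0,-0.06,0]]]'

```text
clock: 18.38
ee_pos: [0.5015, 0.2215, 0.1711]
ee_rot: [0.0, 0.812, 0.583, -0.0]
ft_force: [1.5, 0.9, -0.9]
grip_width: 0.463
grip_force: 41.4
```

```bash
python3 g.py .5666 -.0564 .17 26
```

```text
t 18.4 pos [0.5015 0.2215 0.1711] ydeg -18.7 j6 2.31 w 0.463 gf 41.4
shift [-0.303   0.1884  0.0014] spin -0.993
```

servo_tool --increments '[[[-1,-0.303,0.188,0,-0.99],[-1,-0.303,0.188,0,-0.99],[-1,-0.303,0.188,0,-0.99],[-1,-0.303,0.188,0,-0.99],[-1,-0.303,0.188,0,-0.99],[-1,-0.303,0.188,0,-0.99],[-1,-0.303,0.188,0,-0.99],[-1,-0.303,0.188,0,-0.99],[-1,-0.303,0.188,0.02,-0.99],[-1,-0.303,0.188,0.06,-0.99],[-1,-0.303,0.188,0.08,-0.99],[-1,-0.303,0.188,0.08,-0.99]]]'

```text
clock: 19.38
ee_pos: [0.5647, -0.0563, 0.1028]
ee_rot: [-0.002, 0.531, 0.847, -0.001]
ft_force: [-1.4, -0.1, -1.1]
grip_width: 0.462
grip_force: 41.4
```

```bash
python3 g.py .5666 -.0564 .082 26
```

```text
t 19.4 pos [ 0.5647 -0.0563  0.1028] ydeg 25.8 j6 1.02 w 0.462 gf 41.4
shift [-0.0012  0.0022  0.026 ] spin -0.004
```

servo_tool --increments '[[[-1,0,0.001,0.01,0],[-1,0,0.001,0.02,0],[-1,0,0.001,0.026,0],[-1,0,0.001,0.026,0],[-1,0,0.001,0.026,0],[0.3,0,0.001,0.026,0],[0.3,0,0.001,0.026,0],[0.3,0,0.001,0.026,0],[0.3,0,0.001,0.026,0],[0.3,0,0.001,-0.03,0],[0.3,0,0.001,-0.08,0],[0.3,0,0.001,-0.13,0]]]'

```text
clock: 20.38
ee_pos: [0.5667, -0.0555, 0.2096]
ee_rot: [-0.001, 0.531, 0.848, -0.0]
ft_force: [2.2, -0.2, -0.0]
grip_width: 0.648
grip_force: 0.0
```

```bash
python3 g.py .4246 .2463 .18 -18.7
python3 - <<'E'
from h import *
for cam in 'side','scene':
    f=grab(cam)
    for x in arm.spot_point(cam,'egg1')[:8]: print(cam,np.round(x['location'],1),round(x['confidence'],2),at_z(f,x['location'],.079)[:2], at_z(f,x['location'],.043)[:2])
    for x in arm.spot_point(cam,'lid')[:1]: print(cam,'lid',x['location'],x['confidence'],at_z(f,x['location'],.006)[:2])
E
```

```text
t 20.4 pos [ 0.5667 -0.0555  0.2096] ydeg 25.9 j6 1.02 w 0.648 gf 0.0
shift [0.4169 0.0049 0.0374] spin 0.991
side [416.8 346.1] 0.95 [0.33609306 0.28352034] [0.3317008  0.25199783]
side [349.5 387. ] 0.8 [0.45434869 0.38933852] [0.45497114 0.36230331]
side [270.6 229.9] 0.67 [ 0.66639585 -0.03133754] [ 0.67601033 -0.07621183]
side [366.5 335.4] 0.66 [0.43044389 0.2674241 ] [0.43005265 0.23521902]
side [411.5 311.4] 0.61 [0.34482756 0.19494099] [0.3408057  0.15966221]
side [314.1 222.4] 0.51 [ 0.56948849 -0.07080862] [ 0.57499354 -0.11735671]
side [365.7 194.3] 0.31 [ 0.45414016 -0.19999789] [ 0.45475377 -0.25202435]
side lid [366.9, 197.4] 0.65 [ 0.45146258 -0.29120021]
scene [432.3 311.3] 0.96 [0.45187926 0.27553091] [0.42548192 0.2459094 ]
scene [456.4 359.4] 0.92 [0.48661955 0.39097381] [0.46199188 0.36723295]
scene [435.1 277.5] 0.9 [0.38773778 0.19758674] [0.35807308 0.16399478]
scene [466.2 301.2] 0.89 [0.37799635 0.2829362 ] [0.34783542 0.25369192]
scene [302.8 240.1] 0.76 [ 0.56777068 -0.04423388] [ 0.54727683 -0.09014415]
scene [259.8 258.1] 0.67 [ 0.67610788 -0.0278484 ] [ 0.66113271 -0.072924  ]
```

servo_tool --increments '[[[0.3,0.417,0.005,0.03,0.99],[0.3,0.417,0.005,0.03,0.99],[0.3,0.417,0.005,0.03,0.99],[0.3,0.417,0.005,0.03,0.99],[0.3,0.417,0.005,0.03,0.99],[0.3,0.417,0.005,0.03,0.99],[0.3,0.417,0.005,0.03,0.99],[0.3,0.417,0.005,0.03,0.99],[0.3,0.417,0.005,0.03,0.99],[0.3,0.417,0.005,0.03,0.99],[0.3,0.417,0.005,0.07,0.99],[0.3,0.417,0.005,0.09,0.99]]]'

```text
clock: 21.68
ee_pos: [0.4241, 0.2458, 0.134]
ee_rot: [0.0, 0.812, 0.584, -0.001]
ft_force: [-0.1, -0.8, -0.0]
grip_width: 0.648
grip_force: 0.0
```

```bash
python3 g.py .4246 .2463 .044 -18.7
python3 - <<'E'
from h import *
f=grab('wrist')
for x in arm.spot_point('wrist','egg1')[:6]: print(np.round(x['location'],1),round(x['confidence'],2),at_z(f,x['location'],.043)[:2])
E
```

```text
t 21.7 pos [0.4241 0.2458 0.134 ] ydeg -18.6 j6 2.42 w 0.648 gf 0.0
shift [0.0011 0.0005 0.1125] spin 0.002
[204.4 298.5] 0.92 [0.34010075 0.24077371]
[322.  252.3] 0.78 [0.42395552 0.24624361]
[262.9 399.4] 0.65 [0.34844142 0.15517164]
[322.8  35.6] 0.56 [0.46376975 0.3628243 ]
```

Egg position confirmed at (0.424, 0.246). Descend, grip and lift.

servo_tool --increments '[[[0.3,0.001,0.0005,0.04,0],[0.3,0.001,0.0005,0.08,0],[0.3,0.001,0.0005,0.105,0],[0.3,0.001,0.0005,0.111,0],[0.3,0.001,0.0005,0.111,0],[0.3,0.001,0.0005,0.111,0],[-1,0.001,0.0005,0.111,0],[-1,0.001,0.0005,0.111,0],[-1,0.001,0.0005,0.111,0],[-1,0.001,0.0005,0.06,0],[-1,0.001,0.0005,0,0],[-1,0.001,0.0005,-0.05,0]]]'

```text
clock: 22.78
ee_pos: [0.4258, 0.2467, 0.1749]
ee_rot: [0.0, 0.812, 0.583, 0.0]
ft_force: [2.1, 1.4, -1.6]
grip_width: 0.464
grip_force: 41.6
```

```bash
python3 g.py .5727 .0139 .17 -41
```

```text
t 22.8 pos [0.4258 0.2467 0.1749] ydeg -18.7 j6 2.42 w 0.464 gf 41.6
shift [-0.217   0.2671  0.0061] spin 0.496
```

servo_tool --increments '[[[-1,-0.217,0.267,0,0.5],[-1,-0.217,0.267,0,0.5],[-1,-0.217,0.267,0,0.5],[-1,-0.217,0.267,0,0.5],[-1,-0.217,0.267,0,0.5],[-1,-0.217,0.267,0,0.5],[-1,-0.217,0.267,0,0.5],[-1,-0.217,0.267,0,0.5],[-1,-0.217,0.267,0.02,0.5],[-1,-0.217,0.267,0.06,0.5],[-1,-0.217,0.267,0.08,0.5],[-1,-0.217,0.267,0.08,0.5]]]'

```text
clock: 23.78
ee_pos: [0.5703, 0.0143, 0.1058]
ee_rot: [-0.001, 0.911, 0.413, -0.002]
ft_force: [-1.1, 0.8, -0.8]
grip_width: 0.459
grip_force: 41.6
```

```bash
python3 g.py .5727 .0139 .082 -41
```

```text
t 23.8 pos [0.5703 0.0143 0.1058] ydeg -41.2 j6 2.31 w 0.459 gf 41.6
shift [0.0017 0.0027 0.0298] spin -0.004
```

servo_tool --increments '[[[-1,0.001,0.001,0.015,0],[-1,0.001,0.001,0.025,0],[-1,0.001,0.001,0.029,0],[-1,0.001,0.001,0.029,0],[-1,0.001,0.001,0.029,0],[0.3,0.001,0.001,0.029,0],[0.3,0.001,0.001,0.029,0],[0.3,0.001,0.001,0.029,0],[0.3,0.001,0.001,0.029,0],[0.3,0.001,0.001,-0.03,0],[0.3,0.001,0.001,-0.08,0],[0.3,0.001,0.001,-0.13,0]]]'

```text
clock: 24.78
ee_pos: [0.5732, 0.014, 0.2108]
ee_rot: [-0.0, 0.911, 0.413, -0.001]
ft_force: [1.0, -0.3, 0.2]
grip_width: 0.655
grip_force: 0.0
```

```bash
python3 g.py .4644 .3637 .18 -18.7
python3 - <<'E'
from h import *
for cam in 'side','scene':
    f=grab(cam)
    for x in arm.spot_point(cam,'egg1')[:8]: print(cam,np.round(x['location'],1),round(x['confidence'],2),at_z(f,x['location'],.079)[:2], at_z(f,x['location'],.043)[:2])
E
```

```text
t 24.8 pos [0.5732 0.014  0.2108] ydeg -41.2 j6 2.31 w 0.655 gf 0.0
shift [ 0.2395 -0.3901  0.0387] spin -0.500
side [412.7 308.7] 0.8 [0.34236438 0.18723032] [0.33823806 0.15162456]
side [421.4 346.8] 0.76 [0.32761503 0.28428783] [0.32286326 0.25279787]
side [268.2 228.4] 0.74 [ 0.6729035  -0.03628026] [ 0.68279394 -0.08136415]
side [347.1 386.3] 0.71 [0.45860732 0.38831765] [0.45941037 0.36123915]
side [314.2 221.7] 0.71 [ 0.56956486 -0.07352651] [ 0.57507314 -0.12018985]
side [307.9 244.5] 0.51 [0.57399006 0.01173581] [ 0.579686   -0.03131192]
scene [300.2 241. ] 0.83 [ 0.57429522 -0.04384489] [ 0.55413373 -0.08973535]
scene [457.  359.3] 0.79 [0.48558199 0.39126968] [0.46090146 0.36754389]
scene [466.2 298.8] 0.78 [0.37360333 0.27752455] [0.34321863 0.2480046 ]
scene [312.7 251.6] 0.75 [0.56715678 0.00401681] [ 0.54663166 -0.03943558]
scene [259.7 256.9] 0.63 [ 0.67473993 -0.03184648] [ 0.65969508 -0.07712574]
scene [433.3 274.9] 0.58 [0.38598971 0.18917373] [0.35623597 0.1551532 ]
```

servo_tool --increments '[[[0.4,0.24,-0.39,0.03,-0.5],[0.4,0.24,-0.39,0.03,-0.5],[0.4,0.24,-0.39,0.03,-0.5],[0.4,0.24,-0.39,0.03,-0.5],[0.4,0.24,-0.39,0.03,-0.5],[0.4,0.24,-0.39,0.03,-0.5],[0.4,0.24,-0.39,0.03,-0.5],[0.4,0.24,-0.39,0.03,-0.5],[0.4,0.24,-0.39,0.03,-0.5],[0.4,0.24,-0.39,0.03,-0.5],[0.4,0.24,-0.39,0.07,-0.5],[0.4,0.24,-0.39,0.09,-0.5]]]'

```text
clock: 25.98
ee_pos: [0.464, 0.3637, 0.1345]
ee_rot: [0.0, 0.812, 0.584, -0.002]
ft_force: [-0.5, -0.5, -0.5]
grip_width: 0.699
grip_force: 0.0
```

```bash
python3 g.py .4644 .3637 .044 -18.7
```

```text
t 26.0 pos [0.464  0.3637 0.1345] ydeg -18.6 j6 2.56 w 0.699 gf 0.0
shift [0.0005 0.0007 0.1132] spin 0.003
```

servo_tool --increments '[[[0.4,0.0005,0.0005,0.04,0],[0.4,0.0005,0.0005,0.08,0],[0.4,0.0005,0.0005,0.105,0],[0.4,0.0005,0.0005,0.111,0],[0.4,0.0005,0.0005,0.111,0],[0.4,0.0005,0.0005,0.111,0],[-1,0.0005,0.0005,0.111,0],[-1,0.0005,0.0005,0.111,0],[-1,0.0005,0.0005,0.111,0],[-1,0.0005,0.0005,0.06,0],[-1,0.0005,0.0005,0,0],[-1,0.0005,0.0005,-0.05,0]]]'

```text
clock: 26.98
ee_pos: [0.4658, 0.3642, 0.1758]
ee_rot: [0.0, 0.812, 0.583, 0.0]
ft_force: [1.3, 1.3, -0.7]
grip_width: 0.459
grip_force: 41.0
```

```bash
python3 g.py .6315 -.084 .17 -63
```

```text
t 27.0 pos [0.4658 0.3642 0.1758] ydeg -18.7 j6 2.56 w 0.459 gf 41.0
shift [-0.4645  0.3755  0.0072] spin 0.985
```

servo_tool --increments '[[[-1,-0.464,0.375,0,0.985],[-1,-0.464,0.375,0,0.985],[-1,-0.464,0.375,0,0.985],[-1,-0.464,0.375,0,0.985],[-1,-0.464,0.375,0,0.985],[-1,-0.464,0.375,0,0.985],[-1,-0.464,0.375,0,0.985],[-1,-0.464,0.375,0,0.985],[-1,-0.464,0.375,0,0.985],[-1,-0.464,0.375,0,0.985],[-1,-0.464,0.375,0,0.985],[-1,-0.464,0.375,0,0.985]]]'

```text
clock: 27.98
ee_pos: [0.6334, -0.0885, 0.1752]
ee_rot: [0.002, 0.973, 0.232, 0.002]
ft_force: [0.3, -0.1, -0.8]
grip_width: 0.46
grip_force: 41.0
```

servo_tool --increments '[[[-1,0,0,0,0],[-1,0,0,0,0],[-1,0,0,0,0]]]'

```text
clock: 28.23
ee_pos: [0.6314, -0.083, 0.1742]
ee_rot: [-0.0, 0.972, 0.233, 0.001]
ft_force: [-0.0, -0.0, -1.2]
grip_width: 0.46
grip_force: 41.0
```

```bash
python3 g.py .6315 -.084 .1 -63  .6315 -.084 .082 -63
python3 - <<'E'
from h import *
f=grab('wrist','w8.png')
E
```

```text
t 28.2 pos [ 0.6314 -0.083   0.1742] ydeg -63.0 j6 2.54 w 0.460 gf 41.0
shift [-0.0005  0.0011  0.0927] spin 0.000
shift [-0.0006  0.0011  0.1152] spin 0.000
```

View pics/w8.png

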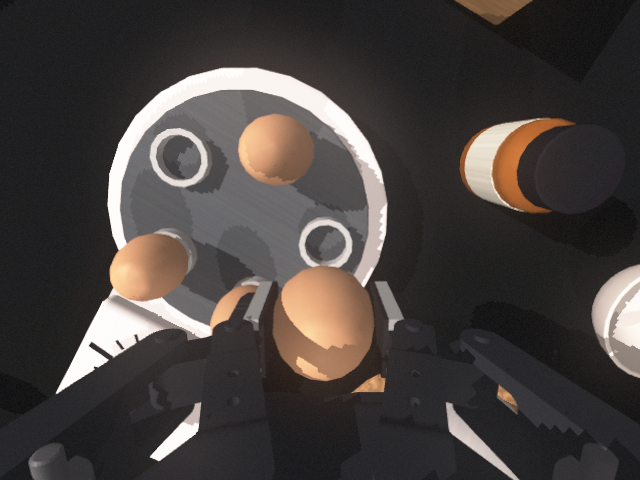

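The wrist view shows the last egg held over the free cup at (326,243). Eggs stand at (276,150), (150,266) and, partly hidden, (240,305). The cup at (180,157) stays free. The jar (545,165) is off to the side.

Run:
```python
from h import *
f=grab('wrist')
print('jar',at_z(f,(572,168),.1),'seat4',at_z(f,(326,243),.06))
```

```text
jar [ 0.74151809 -0.17903107  0.1       ] seat4 [ 0.63272255 -0.08390403  0.06      ]
```

servo_tool --increments '[[[-1,0,0.001,0.04,0],[-1,0,0.001,0.08,0],[-1,0,0.001,0.1,0],[-1,0,0.001,0.11,0],[-1,0,0.001,0.115,0],[-1,0,0.001,0.115,0],[-1,0,0.001,0.115,0]]]'

```text
clock: 28.92
ee_pos: [0.6338, -0.0834, 0.0844]
ee_rot: [0.001, 0.972, 0.234, 0.002]
ft_force: [-0.9, -0.8, 10.7]
grip_width: 0.46
grip_force: 42.5
```

```bash
python3 g.py .6315 -.084 .082 -63
```

```text
t 28.9 pos [ 0.6338 -0.0834  0.0844] ydeg -62.9 j6 2.54 w 0.460 gf 42.5
shift [-0.0029 -0.0007  0.003 ] spin 0.002
```

servo_tool --increments '[[[-1,0,0,-0.002,0],[0.3,0,0,-0.002,0],[0.3,0,0,-0.002,0],[0.3,0,0,-0.002,0],[0.3,0,0,-0.002,0],[0.3,0,0,-0.04,0],[0.3,0,0,-0.1,0],[0.3,0,0,-0.15,0],[0.3,0,0,-0.2,0],[0.3,0,0,-0.24,0],[0.3,0,0,-0.24,0]]]'

```text
clock: 29.83
ee_pos: [0.6349, -0.0845, 0.2817]
ee_rot: [0.002, 0.972, 0.233, 0.005]
ft_force: [1.3, -0.1, -0.5]
grip_width: 0.653
grip_force: 0.0
```

```bash
python3 g.py .58 -.06 .30 -18;  python3 - <<'E'
from h import *
for cam in 'side','scene':
    f=grab(cam,'s9%s.png'%cam)
    for x in arm.spot_point(cam,'egg1')[:8]: print(cam,np.round(x['location'],1),round(x['confidence'],2),at_z(f,x['location'],.079)[:2])
    for x in arm.spot_point(cam,'lid')[:2]: print(cam,'lid',x['location'],x['confidence'],at_z(f,x['location'],.006)[:2])
    for x in arm.spot_point(cam,'jar')[:2]: print(cam,'jar',x['location'],x['confidence'],at_z(f,x['location'],0)[:2])
f=grab('wrist','w9.png')
for x in arm.spot_point('wrist','egg1')[:8]: print('w',np.round(x['location'],1),round(x['confidence'],2),at_z(f,x['location'],.079)[:2])
E
```

```text
t 29.8 pos [ 0.6349 -0.0845  0.2817] ydeg -63.0 j6 2.54 w 0.653 gf 0.0
shift [-0.0471 -0.0583 -0.0237] spin -1.000
side [420.9 345.9] 0.87 [0.32848714 0.28219975]
side [307.4 243. ] 0.75 [0.57576143 0.00660008]
side [268.6 227.4] 0.71 [ 0.6726361  -0.04010723]
side [316.1 222. ] 0.58 [ 0.56498018 -0.07286693]
side [291.5 216.3] 0.51 [ 0.6258251  -0.08857747]
side lid [365.9, 196.2] 0.7 [ 0.45441796 -0.29654896]
side jar [253.3, 212.8] 0.78 [ 0.7450898  -0.19642163]
scene [271.9 238.8] 0.85 [ 0.62620632 -0.08084865]
scene [436.2 273.2] 0.83 [0.37751584 0.18749582]
scene [311.6 249.7] 0.82 [ 0.56623504 -0.00322287]
scene [467.9 297.8] 0.77 [0.36887427 0.27677991]
scene [268.9 248.2] 0.69 [ 0.6455655  -0.05146148]
scene [303.3 239.6] 0.62 [ 0.5659794  -0.04543067]
scene lid [301.5, 203.4] 0.83 [ 0.45670639 -0.29199234]
scene jar [210.1, 255.6] 0.81 [ 0.74367647 -0.19099047]
w [328.3 218.4] 0.78 [ 0.63441651 -0.08702649]
w [267.7 266. ] 0.77 [ 0.56720298 -0.05677867]
w [290.6 148.1] 0.69 [ 0.67489101 -0.0293446 ]
w [202.  227.2] 0.64 [0.57413337 0.0129136 ]
w [ 36.5 340.6] 0.61 [0.3909435  0.11586224]
w [218.7 156. ] 0.36 [0.64027529 0.02370499]
```

```bash
python3 g.py .46 -.28 .3 -18
```

```text
t 30.3 pos [ 0.6312 -0.084   0.2721] ydeg -63.0 j6 2.54 w 0.651 gf 0.0
shift [-0.302   0.121  -0.0346] spin -1.000
```

servo_tool --increments '[[[1,-0.302,0.121,-0.035,-1],[1,-0.302,0.121,-0.035,-1],[1,-0.302,0.121,-0.035,-1],[1,-0.302,0.121,-0.035,-1],[1,-0.302,0.121,-0.035,-1],[1,-0.302,0.121,-0.035,-1],[1,-0.302,0.121,-0.035,-1],[1,-0.302,0.121,-0.035,-1],[1,-0.302,0.121,-0.035,-1],[1,-0.302,0.121,-0.035,-1]]]'

```text
clock: 31.17
ee_pos: [0.4606, -0.2798, 0.301]
ee_rot: [-0.0, 0.809, 0.587, 0.0]
ft_force: [-0.3, -1.2, -0.3]
grip_width: 0.995
grip_force: 0.0
```

servo_tool --increments '[[[1,0,0,0,-1],[1,0,0,0,-1],[1,0,0,0,-1],[1,0,0,0,-1],[1,0,0,0,-1],[1,0,0,0,-1],[1,0,0,0,-1],[1,0,0,0,-1]]]'

```text
clock: 31.83
ee_pos: [0.4613, -0.2789, 0.3008]
ee_rot: [-0.0, 0.521, 0.853, 0.0]
ft_force: [0.0, 0.4, 0.7]
grip_width: 1.001
grip_force: 0.0
```

servo_tool --increments '[[[1,0,0,0,-0.9],[1,0,0,0,-0.9],[1,0,0,0,-0.9],[1,0,0,0,-0.9],[1,0,0,0,-0.9],[1,0,0,0,-0.9],[1,0,0,0,-0.9],[1,0,0,0,-0.9]]]'

```text
clock: 32.5
ee_pos: [0.4609, -0.2794, 0.301]
ee_rot: [-0.0, 0.196, 0.981, 0.0]
ft_force: [0.3, 0.4, -0.4]
grip_width: 1.004
grip_force: 0.0
```

```bash
cat > hl.py <<'E'
from h import *
np.set_printoptions(precision=4,suppress=True)
f=grab('wrist','w10.png')
g=cv2.cvtColor(f['frame'],cv2.COLOR_RGB2GRAY)
for x in arm.spot_point('wrist','lid')[:2]: print(x['location'],x['confidence'],at_z(f,x['location'],.006))
c=proj(f,[[.46,-.295,.12]])[0]; print('expect',c)
for th in (45,60,75):
    s=np.zeros_like(g);u,v=c.astype(int);R=(slice(max(v-90,0),v+90),slice(max(u-100,0),u+100));s[R]=(g[R]<th)
    n,l,st,cc=cv2.connectedComponentsWithStats(s)
    for i in range(1,n):
        if 800<st[i,4]<6000:
            rect=cv2.minAreaRect(np.argwhere(l==i)[:,::-1].astype(np.float32))
            W=np.array([at_z(f,p,.12) for p in cv2.boxPoints(rect)]); e=sorted([W[1]-W[0],W[2]-W[1]],key=lambda d:-np.hypot(*d[:2]))
            print(th,st[i],'centre',W.mean(0),'len',[round(np.hypot(*d[:2]),4) for d in e],'deg',np.degrees(np.arctan2(e[0][1],e[0][0])))
E
python3 hl.py; python3 g.py .46 -.296 .3 69
```

```text
[309.8, 207.9] 0.73 [ 0.4613 -0.2962  0.006 ]
expect [305.7632 227.7911]
45 [ 205  137   80  180 5099] centre [ 0.443  -0.3471  0.12  ] len [np.float64(0.164), np.float64(0.0655)] deg 152.36413333172428
45 [ 357  270   48   47 1018] centre [ 0.5448 -0.2554  0.12  ] len [np.float64(0.0464), np.float64(0.0432)] deg 158.76298146054208
75 [296 189  19  76 943] centre [ 0.4598 -0.2951  0.12  ] len [np.float64(0.0687), np.float64(0.0145)] deg -20.49174624437653
t 32.6 pos [ 0.4607 -0.2797  0.3011] ydeg 67.4 j6 -0.15 w 0.997 gf 0.0
shift [-0.007  -0.0192  0.0014] spin -0.036
```

View pics/w10.png

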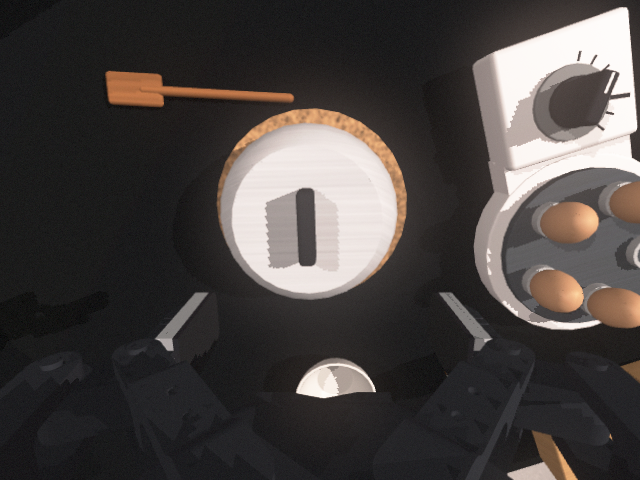

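The wrist view shows the lid undisturbed on the mat. Its handle is at (306,227), i.e. (0.460, -0.295). The four eggs stand in the cooker at right. Gripping the handle.

```bash
python3 g.py .4598 -.2951 .15 69.5 .4598 -.2951 .111 69.5
```

```text
t 32.6 pos [ 0.4607 -0.2797  0.3011] ydeg 67.4 j6 -0.15 w 0.997 gf 0.0
shift [-0.0064 -0.0183  0.1889] spin -0.047
shift [-0.0064 -0.0183  0.2376] spin -0.047
```

servo_tool --increments '[[[1,-0.0064,-0.018,0.04,-0.047],[1,-0.0064,-0.018,0.09,-0.047],[1,-0.0064,-0.018,0.14,-0.047],[1,-0.0064,-0.018,0.18,-0.047],[1,-0.0064,-0.018,0.21,-0.047],[1,-0.0064,-0.018,0.23,-0.047],[1,-0.0064,-0.018,0.237,-0.047],[1,-0.0064,-0.018,0.237,-0.047],[1,-0.0064,-0.018,0.237,-0.047],[-1,-0.0064,-0.018,0.237,-0.047],[-1,-0.0064,-0.018,0.237,-0.047],[-1,-0.0064,-0.018,0.237,-0.047]]]' --newtons 80

```text
clock: 33.6
ee_pos: [0.4604, -0.2959, 0.1129]
ee_rot: [0.001, 0.177, 0.984, -0.0]
ft_force: [0.6, -0.7, -0.5]
grip_width: 0.602
grip_force: 0.0
```

servo_tool --increments '[[[-1,0,0,0,0],[-1,0,0,0,0],[-1,0,0,0,0],[-1,0,0,0,0],[-1,0,0,0,0],[-1,0,0,0,0],[-1,0,0,0,0]]]'

```text
clock: 34.18
ee_pos: [0.4599, -0.2955, 0.1121]
ee_rot: [0.0, 0.177, 0.984, -0.0]
ft_force: [-0.9, -0.9, 6.5]
grip_width: 0.172
grip_force: 78.2
```

servo_tool --increments '[[[-1,0,0,-0.02,0],[-1,0,0,-0.05,0],[-1,0,0,-0.09,0],[-1,0,0,-0.13,0],[-1,0,0,-0.17,0],[-1,0,0,-0.21,0],[-1,0,0,-0.23,0],[-1,0,0,-0.23,0],[-1,0,0,-0.23,0],[-1,0,0,-0.23,0]]]'

```text
clock: 35.02
ee_pos: [0.4588, -0.2948, 0.2935]
ee_rot: [-0.001, 0.177, 0.984, 0.001]
ft_force: [0.3, -0.2, -2.4]
grip_width: 0.172
grip_force: 78.4
```

```bash
python3 g.py .618 -.0255 .29 69.5
python3 - <<'E'
from h import *
np.set_printoptions(precision=4,suppress=True)
# cooker circle while unobstructed, several views
from scipy.optimize import least_squares
for cam in 'side','scene':
    f=grab(cam)
    for i in range(1):
        P=[at_z(f,x['location'],.06)[:2] for x in arm.spot_point(cam,'seat0')[:5]]; print(cam,np.array(P))
E
```

```text
t 35.0 pos [ 0.4588 -0.2948  0.2935] ydeg 69.6 j6 -0.22 w 0.172 gf 78.4
shift [-0.0693  0.3849  0.0045] spin 0.003
side [[ 0.6803 -0.0388]
 [ 0.6224 -0.0898]
 [ 0.5569 -0.0647]
 [ 0.5645  0.0049]
 [ 0.4559 -0.5401]]
scene [[ 0.572   0.0193]
 [ 0.6777 -0.0313]
 [ 0.6415  0.0265]
 [ 0.5598 -0.0779]
 [ 0.6338 -0.0914]]
```

servo_tool --increments '[[[-1,-0.009,0.05,0,0],[-1,-0.016,0.09,0,0],[-1,-0.023,0.13,0,0],[-1,-0.03,0.17,0,0],[-1,-0.038,0.21,0,0],[-1,-0.045,0.25,0,0],[-1,-0.052,0.29,0,0],[-1,-0.06,0.33,0,0],[-1,-0.065,0.36,0,0],[-1,-0.069,0.385,0,0],[-1,-0.069,0.385,0,0],[-1,-0.069,0.385,0,0]]]'

```text
clock: 36.22
ee_pos: [0.6185, -0.0249, 0.2943]
ee_rot: [-0.001, 0.176, 0.984, -0.0]
ft_force: [-0.0, -0.2, -1.4]
grip_width: 0.173
grip_force: 78.8
```

servo_tool --increments '[[[-1,0,0,0.04,0],[-1,0,0,0.08,0],[-1,0,0,0.11,0],[-1,0,0,0.11,0],[-1,0,0,0.11,0],[-1,0,0,0.11,0]]]'

```text
clock: 36.72
ee_pos: [0.6191, -0.0266, 0.2091]
ee_rot: [0.001, 0.177, 0.984, 0.0]
ft_force: [0.6, 0.0, -2.6]
grip_width: 0.169
grip_force: 78.7
```

```bash
python3 g.py .618 -.0255 .165 69.5 .618 -.0255 .144 69.5
python3 - <<'E'
from h import *
print(arm.state()['ft_force'])
a=[cv2.cvtColor(grab(c)['frame'],cv2.COLOR_RGB2BGR)[150:320,180:400] for c in('scene','side')]
cv2.imwrite('pics/c11.png',cv2.resize(np.hstack(a),(798,308),interpolation=cv2.INTER_CUBIC))
E
```

```text
t 36.7 pos [ 0.6191 -0.0266  0.2091] ydeg 69.6 j6 0.31 w 0.169 gf 78.7
shift [0.0018 0.0008 0.0552] spin 0.001
shift [0.0018 0.0008 0.0814] spin 0.001
[ 0.61761967  0.0330638  -2.56623126]
```

View pics/c11.png

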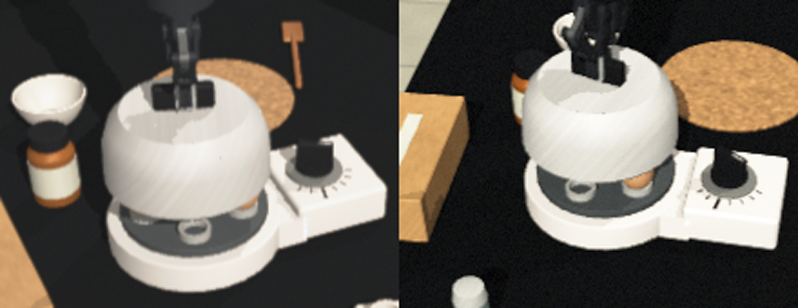

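Both views show the lid held level above the cooker, concentric with it. The free cup is at about (193,230) in the left half of the picture. Lowering.

servo_tool --increments '[[[-1,0.001,0.0005,0.02,0],[-1,0.001,0.0005,0.04,0],[-1,0.001,0.0005,0.05,0],[-1,0.001,0.0005,0.06,0],[-1,0.001,0.0005,0.06,0],[-1,0.001,0.0005,0.06,0]]]'

```text
clock: 37.32
ee_pos: [0.6182, -0.0252, 0.1601]
ee_rot: [0.0, 0.177, 0.984, 0.0]
ft_force: [0.6, 0.1, -1.6]
grip_width: 0.17
grip_force: 78.8
```

```bash
python3 g.py .618 -.0255 .144 69.5
```

```text
t 37.3 pos [ 0.6182 -0.0252  0.1601] ydeg 69.6 j6 0.31 w 0.170 gf 78.8
shift [ 0.0002 -0.0004  0.0202] spin 0.003
```

servo_tool --increments '[[[-1,0,0,0.006,0],[-1,0,0,0.011,0],[-1,0,0,0.016,0],[-1,0,0,0.02,0],[-1,0,0,0.02,0],[-1,0,0,0.02,0]]]'

```text
clock: 37.82
ee_pos: [0.6178, -0.0254, 0.1442]
ee_rot: [-0.0, 0.177, 0.984, -0.0]
ft_force: [-4.3, -1.0, 5.5]
grip_width: 0.167
grip_force: 79.9
```

```bash
python3 g.py .618 -.0255 .144 69.5
```

```text
t 37.8 pos [ 0.6178 -0.0254  0.1442] ydeg 69.6 j6 0.31 w 0.167 gf 79.9
shift [-0.0003  0.      0.0002] spin 0.002
```

The rim is at 38 mm with an upward contact force, so the lid is seated. I release it and rise.

servo_tool --increments '[[[0.5,0,0,-0.001,0],[1,0,0,-0.001,0],[1,0,0,-0.001,0],[1,0,0,-0.001,0],[1,0,0,-0.001,0],[1,0,0,-0.02,0],[1,0,0,-0.07,0],[1,0,0,-0.12,0],[1,0,0,-0.16,0],[1,0,0,-0.16,0],[1,0,0,-0.16,0]]]'

```text
clock: 38.73
ee_pos: [0.6196, -0.0252, 0.2744]
ee_rot: [0.003, 0.177, 0.984, 0.0]
ft_force: [-0.2, 0.1, -0.7]
grip_width: 0.998
grip_force: 0.0
```

```bash
python3 g.py .53 .02 .27 24.5
python3 - <<'E'
from h import *
np.set_printoptions(precision=4,suppress=True)
f=grab('wrist','w12.png')
for x in arm.spot_point('wrist','lid')[:2]: print(x['location'],x['confidence'],at_z(f,x['location'],.038))
g=cv2.cvtColor(f['frame'],cv2.COLOR_RGB2GRAY)
c=proj(f,[[.618,-.0255,.152]])[0];u,v=c.astype(int);print(c)
s=np.zeros_like(g);R=(slice(max(v-70,0),v+70),slice(u-45,u+45));s[R]=(g[R]<75)
n,l,st,cc=cv2.connectedComponentsWithStats(s)
for i in range(1,n):
    if st[i,4]>600:
        rect=cv2.minAreaRect(np.argwhere(l==i)[:,::-1].astype(np.float32));W=np.array([at_z(f,p,.152) for p in cv2.boxPoints(rect)]);print(rect,W.mean(0))
for cam in 'side','scene':
    F=grab(cam)
    for x in arm.spot_point(cam,'lid')[:1]: print(cam,'lid',x['location'],x['confidence'],at_z(F,x['location'],.038)[:2])
E
```

```text
t 38.7 pos [ 0.6196 -0.0252  0.2744] ydeg 69.6 j6 0.32 w 0.998 gf 0.0
shift [0.1247 0.014  0.0049] spin 1.003
[322.1, 208.6] 0.98 [ 0.6186 -0.0248  0.038 ]
[320.772  236.1365]
((321.0, 239.0), (82.0, 20.0), 90.0) [ 0.621  -0.0264  0.152 ]
side lid [292.7, 245.1] 0.94 [ 0.6158 -0.0312]
scene lid [331.1, 413.0] 0.4 [0.7105 0.3606]
```

```bash
python3 g.py .4586 -.0114 .25 65
```

```text
t 39.0 pos [ 0.6172 -0.0252  0.27  ] ydeg 69.6 j6 0.32 w 1.002 gf 0.0
shift [ 0.1918 -0.0529  0.0256] spin 0.103
```

servo_tool --increments '[[[1,0.192,-0.053,0.025,0.1],[1,0.192,-0.053,0.025,0.1],[1,0.192,-0.053,0.025,0.1],[1,0.192,-0.053,0.025,0.1],[1,0.192,-0.053,0.025,0.1],[0.3,0.192,-0.053,0.025,0.1],[0.3,0.192,-0.053,0.025,0.1],[0.3,0.192,-0.053,0.025,0.1]]]'

```text
clock: 39.7
ee_pos: [0.4607, -0.0115, 0.2519]
ee_rot: [0.001, 0.215, 0.977, 0.0]
ft_force: [0.1, -1.1, -0.0]
grip_width: 0.654
grip_force: 0.0
```

```bash
python3 g.py .4586 -.0114 .087 65
python3 - <<'E'
from h import *
np.set_printoptions(precision=4,suppress=True)
f=grab('wrist','w13.png')
print(proj(f,[[.4586,-.0114,.094],[.4586,-.0114,.05]]))
for x in arm.spot_point('wrist','dial_grip')[:2]: print(x['location'],x['confidence'],at_z(f,x['location'],.087))
E
```

```text
t 39.7 pos [ 0.4607 -0.0115  0.2519] ydeg 65.1 j6 0.41 w 0.654 gf 0.0
shift [ 0.0027 -0.0011  0.2061] spin 0.002
[[321.2185 225.3557]
 [321.4266 215.1097]]
[319.5, 220.1] 0.7 [ 0.4553 -0.0115  0.087 ]
```

View pics/w13.png

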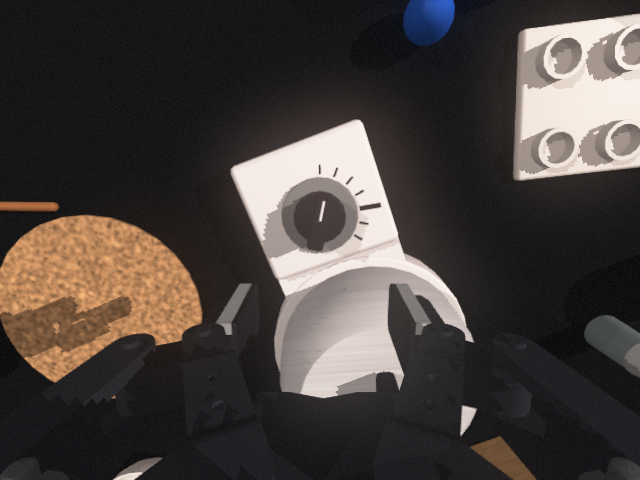

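This view looks straight down on the dial: the pointer line runs from (320,222) to (324,201), and the long thick mark lies at (360,208)–(381,205), the fifth from the left. The tray cups in view are empty. I compute the angles.

Run:
```python
from h import *
f=grab('wrist')
ang=lambda p,q,z:np.degrees(np.arctan2(*(at_z(f,q,z)-at_z(f,p,z))[1::-1]))
g=cv2.cvtColor(f['frame'],cv2.COLOR_RGB2GRAY)
s=np.argwhere(g[198:226,312:332]>150)[:,::-1]+[312,198]
l=cv2.fitLine(s.astype(np.float32),cv2.DIST_L2,0,.01,.01).ravel();print(len(s),l)
d=l[:2] if l[1]<0 else -l[:2]; c=l[2:]
p=ang(c-8*d,c+8*d,.094); k=ang((360,208),(381,205),.05); ax=np.array([.4586,-.0114])
print('pointer',p,'mark',k,'turn cw',p-k, 'mark from axis',np.degrees(np.arctan2(*(at_z(f,(370,206.5),.05)[:2]-ax)[::-1])),'expect',180-5.04-100.3)
print('line inner end',at_z(f,(320,222),.094),'outer',at_z(f,(324,201),.094))
```

```text
64 [ 1.8355399e-01 -9.8300964e-01  3.2167188e+02  2.1110938e+02]
pointer 144.59618444206725 mark 73.32404501841461 turn cw 71.27213942365265 mark from axis 75.57513502728656 expect 74.66000000000001
line inner end [ 0.45542332 -0.01110961  0.094     ] outer [ 0.44112891 -0.00087884  0.094     ]
```

```bash
python3 g.py .458 -.012 .14 54.6 .458 -.012 .087 54.6
```

```text
t 39.9 pos [ 0.4604 -0.0115  0.2517] ydeg 65.1 j6 0.41 w 0.650 gf 0.0
shift [ 0.0026 -0.0018  0.1396] spin 0.234
shift [ 0.0026 -0.0018  0.2058] spin 0.234
```

servo_tool --increments '[[[0.3,0.003,-0.002,0.05,0.234],[0.3,0.003,-0.002,0.1,0.234],[0.3,0.003,-0.002,0.14,0.234],[0.3,0.003,-0.002,0.17,0.234],[0.3,0.003,-0.002,0.19,0.234],[0.3,0.003,-0.002,0.2,0.234],[0.3,0.003,-0.002,0.205,0.234],[0.3,0.003,-0.002,0.205,0.234],[-1,0.003,-0.002,0.205,0.234],[-1,0.003,-0.002,0.205,0.234],[-1,0.003,-0.002,0.205,0.234],[-1,0.003,-0.002,0.205,0.234]]]' --newtons 30

```text
clock: 40.85
ee_pos: [0.4567, -0.0131, 0.0889]
ee_rot: [0.001, 0.304, 0.953, -0.001]
ft_force: [-2.8, -6.5, 3.3]
grip_width: 0.156
grip_force: 30.7
```

servo_tool --increments '[[[-1,0,0,0,0],[-1,0,0,0,0],[-1,0,0,0,0],[-1,0,0,0,0]]]'

```text
clock: 41.18
ee_pos: [0.4567, -0.0131, 0.0889]
ee_rot: [0.001, 0.304, 0.953, -0.001]
ft_force: [-2.4, -4.4, 6.3]
grip_width: 0.155
grip_force: 31.3
```

```bash
python3 g.py .458 -.012 .087 -15.3; python3 -c "
from h import *
s=arm.state();print(s['ft_force'],s['wrist_torque'])"
```

```text
t 41.2 pos [ 0.4567 -0.0131  0.0889] ydeg 54.5 j6 0.59 w 0.155 gf 31.3
shift [-0.0005  0.0021  0.0023] spin 1.552
[-2.38729489 -4.36665162  6.27314449] [-0.9198406   0.62876704  0.04952064]
```

servo_tool --increments '[[[-1,0,0,0,0.15],[-1,0,0,0,0.3],[-1,0,0,0,0.45],[-1,0,0,0,0.6],[-1,0,0,0,0.75],[-1,0,0,0,0.9],[-1,0,0,0,1],[-1,0,0,0,1],[-1,0,0,0,1]]]'

```text
clock: 41.93
ee_pos: [0.457, -0.013, 0.0889]
ee_rot: [0.001, 0.646, 0.763, -0.0]
ft_force: [-1.8, -3.1, 6.1]
grip_width: 0.152
grip_force: 31.0
```

servo_tool --increments '[[[-1,0,0,0,0.15],[-1,0,0,0,0.3],[-1,0,0,0,0.45],[-1,0,0,0,0.55],[-1,0,0,0,0.55],[-1,0,0,0,0.55],[-1,0,0,0,0.55]]]'

```text
clock: 42.52
ee_pos: [0.4572, -0.013, 0.0888]
ee_rot: [0.002, 0.794, 0.608, -0.0]
ft_force: [-2.1, -4.8, 5.4]
grip_width: 0.158
grip_force: 31.1
```

```bash
python3 g.py .458 -.012 .087 -15.3; python3 -c "
from h import *
s=arm.state();print(s['ft_force'],s['wrist_torque'])"
```

```text
t 42.5 pos [ 0.4572 -0.013   0.0888] ydeg -15.1 j6 1.81 w 0.158 gf 31.1
shift [0.0015 0.0006 0.0023] spin 0.004
[-2.08076881 -4.77604558  5.42960812] [-0.96434916  0.34033464 -0.0610789 ]
```

Release and rise, then check the dial numerically.

servo_tool --increments '[[[0,0,0,0,0],[0,0,0,0,0],[0,0,0,0,0],[0,0,0,0,0],[0,0,0,-0.02,0],[0,0,0,-0.06,0],[0,0,0,-0.11,0],[0,0,0,-0.16,0],[0,0,0,-0.2,0],[0,0,0,-0.2,0],[0,0,0,-0.2,0],[0,0,0,-0.2,0]]]'

```text
clock: 43.52
ee_pos: [0.4561, -0.0118, 0.2471]
ee_rot: [-0.0, 0.794, 0.608, -0.0]
ft_force: [0.3, -1.1, -0.0]
grip_width: 0.501
grip_force: 0.0
```

Run:
```python
from h import *
np.set_printoptions(precision=4,suppress=True)
f=grab('wrist','w14.png'); g=cv2.cvtColor(f['frame'],cv2.COLOR_RGB2GRAY)
c=proj(f,[[.458,-.012,.094]])[0].astype(int); print(c)
w=g[c[1]-24:c[1]+25,c[0]-24:c[0]+25]; n,l,st,cc=cv2.connectedComponentsWithStats((w>140).astype(np.uint8))
for i in range(1,n):
    s=np.argwhere(l==i)[:,::-1]+c-24
    if 25<len(s)<300:
        L=cv2.fitLine(s.astype(np.float32),cv2.DIST_L2,0,.01,.01).ravel();a=at_z(f,L[2:]-8*L[:2],.094);b=at_z(f,L[2:]+8*L[:2],.094)
        print(len(s),L,'world deg',np.degrees(np.arctan2(b[1]-a[1],b[0]-a[0])),'centre',at_z(f,L[2:],.094),'(mark at ~74.7)')
for x in arm.spot_point('wrist','lid')[:1]: print('lid w',x['confidence'],at_z(f,x['location'],.038))
for cam in 'side','scene':
    F=grab(cam)
    for q,z in (('lid',.038),('mug',0),('shaker',0),('jar',0)):
        for x in arm.spot_point(cam,q)[:1]: print(cam,q,np.round(x['location']),round(x['confidence'],2),at_z(F,x['location'],z)[:2])
s=arm.state();print(s['clock'],s['ee_pos'],s['grip_force'])
```

```text
[324 230]
63 [ -0.   1. 325. 217.] world deg -105.07354101762047 centre [ 0.461  -0.0015  0.094 ] (mark at ~74.7)
158 [  0.5058   0.8627 304.6393 247.538 ] world deg -76.36499701872792 centre [ 0.4382 -0.0217  0.094 ] (mark at ~74.7)
47 [  0.4119  -0.9112 345.7447 250.617 ] world deg 52.23749447115344 centre [ 0.4701 -0.0331  0.094 ] (mark at ~74.7)
lid w 0.78 [ 0.6143 -0.028   0.038 ]
side lid [292. 245.] 0.89 [ 0.617  -0.0314]
side mug [227. 378.] 0.9 [0.6926 0.3355]
side shaker [222. 330.] 0.57 [0.7317 0.2144]
side jar [254. 214.] 0.96 [ 0.7434 -0.1904]
scene lid [289. 266.] 0.78 [ 0.6122 -0.0234]
scene mug [333. 413.] 0.57 [0.6944 0.3366]
scene shaker [285. 376.] 0.6 [0.7353 0.2255]
scene jar [211. 254.] 0.9 [ 0.7404 -0.195 ]
44.1167 [ 0.4564 -0.0119  0.2475] 0.0
```

The pointer is at 74.9°, against 74.7° for the long mark. The lid and the bystanders are in place and the gripper is clear, so I hand in.

```bash
python3 -c "
from workcell import arm
print(arm.job_done())"
```

```text
the job is handed in; nothing more can be done
None
```

I handed the job in: all four eggs are in their own cooker cups, the lid is seated on the ledge and the dial points to the long thick mark (my last camera check put it within about 1° of it), though the hand-in returned no verdict.

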